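# Pack vial blocks into the sample carrier

## Robot

A 6-joint arm with a two-finger parallel gripper is mounted at the origin on a cart in front of the work surface, level with it; the furniture and walls round the work are solid. World frame = base frame: x ahead of the robot, y to its left, z up, the work surface at z = 0. Lengths are in m, angles in rad, forces in N, time in s.
With the tool pointing down it reaches from about 0.4 to 0.825 m from the base axis. Payload 7 kg.
Tool frame: the origin (TCP) lies at the centre of the arm's flange, where the gripper is bolted on; the fingertips stand 178 mm ahead of it and the grasp point (between the pads) lies 159 mm ahead of it (arm.tip_reach is the distance from the TCP to the fingertips, in m); z points along the fingers, y is the direction in which the jaws open and shut (so a half turn about z gives the same grasp; the last joint's range is limited). The gripper opens to 88 mm and grips with 3 to 60 N. Pads are 19 mm wide; open, the fingers measure 130 mm over their backs; the gripper's body (78 mm by 193 mm) begins 47 mm behind the grasp point.
Start: joints at [-0.913, 0.359, 0.012, 0, -1.224, -0.288], TCP at [0.244, -0.629, 0.405] pointing down, gripper open.
Joint ranges: [-3.07, 3.07], [-1.43, 2.12], [-1.02, 1.25], [-3.03, 1.67], [-3.05, -0], [-3.03, 3.03]. Speed limits (rad/s): [2.39, 2.39, 3.01, 3.14, 3.14, 3.14].

## Interface

Orientations are given as [roll, pitch, yaw] about the fixed x, y, z axes, in that order (R = Rz(yaw) Ry(pitch) Rx(roll)).
In Python, from station import arm gives the robot as it stands.
- The arm moves only by the shell command python3 -m inch 'ROWS' [OPENING] [FORCE]. ROWS is JSON, a list that holds one entry, the list of rows, each a list of 6 numbers: the shift along the world's x, y, z in units of 200 mm (1.0 is 200 mm), then the turn, a rotation vector about the world's x, y, z in units of 180 degrees (1.0 is 180 degrees). A call has 1 to 8 rows; each row is the pose to reach, as a shift and turn from the pose commanded when the call began, turning the shorter way round; what a row does not reach only later rows make up. A row lasts 1/8 s, in which the tool goes at most 62.5 mm and 10.7 degrees, less where a joint would pass 70% of its speed; a pose out of reach is approached as far as the arm can. A call with a number of a shift or a turn outside -1 to 1 is refused whole. A call with a gripper value outside its range is refused whole. OPENING is the finger opening in mm, from 0 to 87.6, set as the call begins (- or left out, the last holds). The fingers move at their own pace and stop on an object; FORCE is the grip in N (left out, the last holds). Time passes only in rows, so rows that repeat a pose let the fingers close. It gives the time, the measured TCP pose, the force and the opening at its end, in the units of the state.
- arm.get_state(): the state, without advancing time (a new reading comes with each control period).
- arm.grab_frame(name): name is "scene" or "side" or "wrist"; returns the picture (384x512x3 uint8, blue, green, red); there is no depth.
- arm.camera_params(name): a dict with "vertical_fov" (degrees; the focal length in pixels is half the picture's height over the tangent of half this angle, whatever the lens; pixels are square), "cx", "cy" (the principal point, pixels), "pose" (4x4, takes a point from camera to world coordinates). Camera axes: x right, y down, z forward; pixel columns grow to the right and rows downward; lengths in m; the calibration is good to about 2 mm. A picture is of the moment at which its call begins: read the wrist's pose just before it. camera_params takes no time and is no camera call; for the wrist camera it gives the pose at the moment of the call.
- arm.job_done(): hands the job in, once; it reports no verdict.
Trained networks look in the newest picture that a camera, given by its name, has taken for a name from the list of things; names that differ only in an ending like _2 or _b are one class to them, and where a whole thing is asked for, a point or a joint stands for the part that bears it (a point fixed in the world has none). Each returns a list of dicts, best first, with "score" (0 to 1); they miss things now and then, are a little off and sometimes report something else, mostly with a low value. They report only what shows in the picture. A call takes as long as a camera call. They do not tell look-alikes from the thing itself.
- arm.search_frame(target, camera): "box" ([left, top, right, bottom] in pixels, round what is visible of it).
- arm.regions_of(target, camera): "region" (384x512 bool, what is visible of it) and "box" ([left, top, right, bottom] in pixels, round what is visible of it).
The state is a dict: "t": time; "q": joint angles; "qd": joint speeds; "joint_efforts": joint torques, N m; "eef_pos": TCP position; "ee_rot": TCP orientation; "force": force on the tool from outside, world axes, zero at the start; "moment": the same for the moment, N m; "width": finger opening in m.
Only numpy, scipy, OpenCV 4.12 (cv2) and the standard library are available. Lean on these libraries where they do the work, as an engineer would, in place of code of your own. Each camera call takes 0.05 s, during which the arm holds its last target.

## Task

Pack the sample carrier for dispatch: raise its sliding lid over the lip and draw it out, pull back the clamp bar inside, and seat every vial block from the bench fully home in a pocket of its own, key groove over the rib, shuffling it until it drops right down. Then push the clamp bar up until it holds the blocks hard against the far side of their pockets, slide the lid back in until it drops flat behind the lip, and leave the other things where they are.

Things in the scene. Friction and masses are not known exactly. Their poses are not given: they have to be found in the camera images.
- carrier: Grey box 140 x 210 x 105 mm (x, y, z) with a sliding lid, fixed to the bench. Origin: on the underside below the middle pocket; the box reaches from x = -80 to +60 mm. x points from the lip end, on the robot's side, to the closed back (inner face x = 54, 105 high: stops the lid). Three white-fenced pockets in a row along y. A block not fully down stands up to 14 mm high, and its fin blocks the lid.
- lip (a point): Middle of the top edge of the carrier's front wall (6 mm thick, x = -80 to -74 mm): the lip, 90 mm above the carrier's underside, 4 mm above the ledges the lid lies on. The closed lid's front edge is behind it, so the lid must be raised 4 to 9 mm to slide out towards the carrier's -x (or in).
- clamp_bar (a joint): Travel in m of the clamp bar along the carrier's x: 0 drawn back (away from the pockets), up to 0.022. Aluminium bar along y, 10 mm thick, 24 to 46 mm up; its pressing face is at x = -40 mm plus the travel. Stiff slide (6 N, plus 2 N per cm/s), stays put. Starts at 0.015 to 0.022, in the way of the blocks; at about 0.0115, pushed with some 15 N, it has seated blocks hard against the pockets' +x side.
- bar_fin (a point): Middle of the top of the clamp bar's black upright grip fin: 16 mm long (x), 12 mm thick (y), reaching 34 mm down from here to its foot. 82 mm up in the carrier, at y = 0, x = -52 mm plus the bar's travel; between fin and front wall are 14 mm at travel 0.
- groove (a point): Carrier's left groove, its mouth, mid-height (x = -80, y = 95, z = 93 mm in the carrier); the right one mirrors it. From the ledge (y 92 to 99 mm, 86 mm up) to the rail above (y 90 to 105 mm, underside 100, top 105 mm up): 14 mm high, so the lid has 9 mm play in height, and 2 mm to either side. Open at the lip end, 134 mm long.
- pocket_1 (a point): Centre of a pocket's floor in the carrier; a seated block's origin lies here, its axes as the carrier's. At y = +60 mm of the carrier, 8 mm up. Each pocket is 63 x 49 mm (x, y), 14 mm deep (fence top 22 mm up), so a block has 1.5 mm play all round; from its +x side a key rib 11 mm wide, as high as the fence, stands 8 mm into it.
- pocket_2 (a point): Centre of a pocket's floor in the carrier; a seated block's origin lies here, its axes as the carrier's. At y = 0 of the carrier; else as pocket_1.
- pocket_3 (a point): Centre of a pocket's floor in the carrier; a seated block's origin lies here, its axes as the carrier's. At y = -60 mm of the carrier; else as pocket_1.
- lid: Loose grey lid, plate 124 x 194 x 5 mm (x, y, z), the two +x corners cut by 8 mm; upright black grip fin in its middle, 14 mm thick (x), 52 long (y), 5 to 37 mm above the underside; 0.2 kg. Origin: centre of underside. Closed: at x -10 (2 mm play), y 0, z 86 mm of the carrier, axes alike. It is clear of the rails 132 mm out; goes back +x end first and drops 4 mm when home.
- block_1: Aluminium vial block 60 x 46 x 38 mm (x, y, z), five vial caps 2.5 mm proud of its top; upright black lifting fin mid-top, 12 mm thick (x), 34 long (y), 38 to 74 mm above the underside; 0.2 kg. Its +x end has an upright key groove 14 wide, 8 deep, full height. Origin: centre of underside, z up. Starts upright on the bench right of the carrier. Blocks are alike, fit any pocket; 2 or 3 are present, so this one may be absent.
- block_2: Vial block exactly like block_1, which see; may be absent.
- block_3: Vial block exactly like block_1, which see; may be absent.
- petri_dish: Bystander: glass dish 102 mm across, 17 mm high, on the bench; to be left alone. Origin: centre of the underside.
- bottle_5: Bystander: reagent bottle 38 mm across, 82 mm high; to be left alone. Origin: centre of the underside.
- cup_1: Bystander: white cup with a blue lid, 60 mm across, 56 mm high; to be left alone. Origin: centre of the underside.
There are look-alikes about, which are no part of the job. Leave any red look-alike of the block_1 alone.

How it is judged:
On the way, in this order (a step that is already met when the one before it is completed fails the run):
1. the lid is out of its grooves and clear of the carrier (horizontal distance between lid and carrier above 0.145 m), for 0.2 s.
2. with the lid still off, every block present is fully down in a pocket ((horizontal distance between block_1 and pocket_1 below 0.004 m or horizontal distance between block_1 and pocket_2 below 0.004 m or horizontal distance between block_1 and pocket_3 below 0.004 m) and z of each of block_1, block_2, block_3 in the frame of carrier below 0.0105 m and angle between each of block_1, block_2, block_3's own z axis and vertical below 0.05 rad and linear speed of each of block_1, block_2, block_3 below 0.02 m/s and (horizontal distance between block_2 and pocket_1 below 0.004 m or horizontal distance between block_2 and pocket_2 below 0.004 m or horizontal distance between block_2 and pocket_3 below 0.004 m) and (horizontal distance between block_3 and pocket_1 below 0.004 m or horizontal distance between block_3 and pocket_2 below 0.004 m or horizontal distance between block_3 and pocket_3 below 0.004 m) and horizontal distance between lid and carrier above 0.145 m), for 0.3 s.
3. the clamp bar is pushed tight against the seated blocks ((horizontal distance between block_1 and pocket_1 below 0.004 m or horizontal distance between block_1 and pocket_2 below 0.004 m or horizontal distance between block_1 and pocket_3 below 0.004 m) and z of each of block_1, block_2, block_3 in the frame of carrier below 0.0105 m and angle between each of block_1, block_2, block_3's own z axis and vertical below 0.05 rad and linear speed of each of block_1, block_2, block_3 below 0.02 m/s and (horizontal distance between block_2 and pocket_1 below 0.004 m or horizontal distance between block_2 and pocket_2 below 0.004 m or horizontal distance between block_2 and pocket_3 below 0.004 m) and (horizontal distance between block_3 and pocket_1 below 0.004 m or horizontal distance between block_3 and pocket_2 below 0.004 m or horizontal distance between block_3 and pocket_3 below 0.004 m) and value of joint clamp_bar above 0.0105 m and (contact force between clamp_bar and block_1 above 1 N or contact force between clamp_bar and block_2 above 1 N or contact force between clamp_bar and block_3 above 1 N)), for 0.1 s.
At the end, for the whole second after the job is handed in: Each block is down in a pocket (within 2.5 mm of its floor, 4 mm of its centre, tilt under 0.05 rad); the clamp bar is past 0.009; the lid lies flat behind the lip (within 4 mm of x = -10, y = 0, 83 to 88.5 mm up in the carrier, tilt under 0.03); all at rest ((horizontal distance between block_1 and pocket_1 below 0.004 m or horizontal distance between block_1 and pocket_2 below 0.004 m or horizontal distance between block_1 and pocket_3 below 0.004 m) and z of each of block_1, block_2, block_3 in the frame of carrier below 0.0105 m and angle between each of block_1, block_2, block_3's own z axis and vertical below 0.05 rad and linear speed of each of block_1, block_2, block_3, lid below 0.02 m/s and (horizontal distance between block_2 and pocket_1 below 0.004 m or horizontal distance between block_2 and pocket_2 below 0.004 m or horizontal distance between block_2 and pocket_3 below 0.004 m) and (horizontal distance between block_3 and pocket_1 below 0.004 m or horizontal distance between block_3 and pocket_2 below 0.004 m or horizontal distance between block_3 and pocket_3 below 0.004 m) and value of joint clamp_bar above 0.009 m and x of lid in the frame of carrier between -0.014 and -0.006 m and y of lid in the frame of carrier between -0.004 and 0.004 m and z of lid in the frame of carrier between 0.083 and 0.0885 m and angle between lid's own z axis and vertical below 0.03 rad and angle between the x axis of lid and the x axis of carrier, either way round below 0.1 rad); the robot touches nothing.
It fails at once if the glass dish is shoved away or knocked over (distance of petri_dish from where it was at the start of the episode above 0.03 m or angle between petri_dish's own z axis and vertical above 0.5 rad).
It fails at once if the reagent bottle is shoved away or knocked over (distance of bottle_5 from where it was at the start of the episode above 0.03 m or angle between bottle_5's own z axis and vertical above 0.5 rad).
It fails at once if the lidded cup is shoved away or knocked over (distance of cup_1 from where it was at the start of the episode above 0.03 m or angle between cup_1's own z axis and vertical above 0.5 rad).
Of block_1, block_2, block_3 only 2 to 3 are there at a start; the rules pass over those that are not, and their reading is None.
At some moment in a run one of block_1, block_2, block_3, lid may be knocked a few centimetres aside while the robot is not near it.
Once in a run the grip may slacken for a moment while it holds something.
It also fails if it takes over 208 s, if anything falls off the work surface, if the arm or the gripper's body presses on something with over 40 N, if the wrist force passes 120 N, or if a joint passes its speed limit or range.

## Working session

There is one attempt and no reset: what is moved stays moved. The work goes in short steps, Python scripts to look and compute and a shell command to move; the robot and the scene stay as the last step left them, time stands still between calls to the robot, and variables do not carry over. Pictures are saved under pics/ and viewed, and the job is handed in when it is done.

```bash
ls; mkdir -p pics
python3 - <<'E'
from station import arm
import cv2
s=arm.get_state(); print(s)
for n in("scene","side","wrist"):
    p=arm.camera_params(n); print(n,p)
    cv2.imwrite(f"pics/{n}0.png",arm.grab_frame(n))
E
```

```text
pics
{'t': 0.0, 'q': array([-9.12928977e-01,  3.59397582e-01,  1.10586221e-02, -3.29693672e-04,
       -1.22411738e+00, -2.88099712e-01]), 'qd': array([-0.00102174,  0.00074679, -0.0014761 ,  0.00049722,  0.00011988,
       -0.0003298 ]), 'joint_efforts': array([-2.92844870e-04, -5.82713199e+01,  2.93042207e+01,  6.99670494e+00,
        6.88069253e-03, -2.07242474e-04]), 'eef_pos': array([ 0.24386894, -0.62919805,  0.40371911]), 'ee_rot': array([ 3.13991299e+00, -1.74544969e-04, -2.77193715e+00]), 'force': array([-0.46267862, -0.34123294,  0.04531442]), 'moment': array([ 0.04109979, -0.0261164 , -0.01433522]), 'width': 0.08767863277337559}
scene {'vertical_fov': 42.79229962880231, 'cx': 250.652380443595, 'cy': 189.58759068726044, 'pose': array([[ 0.66084323, -0.49889008,  0.5607093 , -0.33193193],
       [-0.75030124, -0.4209475 ,  0.50975606, -0.89991825],
       [-0.01828306, -0.75756972, -0.65249816,  1.04266383],
       [ 0.        ,  0.        ,  0.        ,  1.        ]])}
side {'vertical_fov': 43.42269678959789, 'cx': 256.71993373512146, 'cy': 182.96579915890197, 'pose': array([[-4.74978211e-01,  7.32616304e-01, -4.87513128e-01,
         1.08408627e+00],
       [ 8.79997526e-01,  3.95575844e-01, -2.62914637e-01,
         1.85445728e-01],
       [ 2.32867115e-04, -5.53889070e-01, -8.32590442e-01,
         1.08612231e+00],
       [ 0.00000000e+00,  0.00000000e+00,  0.00000000e+00,
         1.00000000e+00]])}
wrist {'vertical_fov': 58.360241409437286, 'cx': 259.2480867201936, 'cy': 191.44482833099525, 'pose': array([[-0.36105034,  0.89223985,  0.27120233,  0.17074745],
       [ 0.93254515,  0.34498299,  0.10651891, -0.65786757],
       [ 0.00148023,  0.29136711, -0.95661017,  0.38438891],
       [ 0.        ,  0.        ,  0.        ,  1.        ]])}
```

View pics/scene0.png

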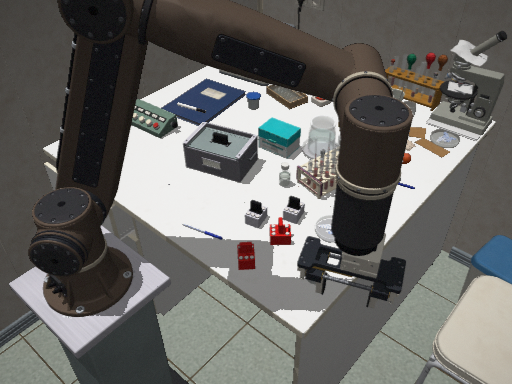

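View pics/side0.png

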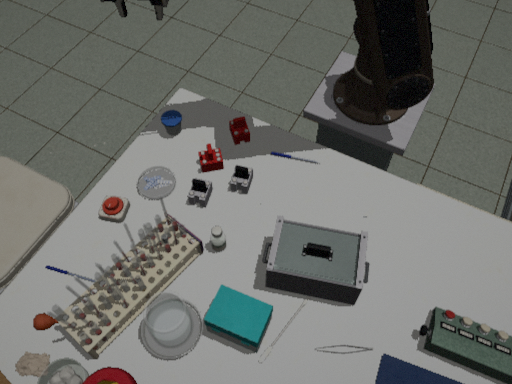

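View pics/wrist0.png

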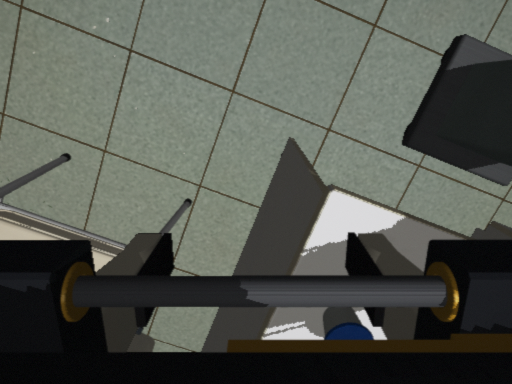

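```bash
cat > h.py <<'E'
import numpy as np, cv2
from station import arm
from scipy.spatial.transform import Rotation as R
from scipy.optimize import least_squares
def cam(n):
    p=arm.camera_params(n); f=192/np.tan(np.radians(p["vertical_fov"])/2); return p,f
def proj(n,P,c=None):
    p,f=c or cam(n); T=np.linalg.inv(p["pose"]); q=np.atleast_2d(P)@T[:3,:3].T+T[:3,3]
    return np.c_[p["cx"]+f*q[:,0]/q[:,2],p["cy"]+f*q[:,1]/q[:,2]]
def ray(n,uv,z,c=None):
    p,f=c or cam(n); d=p["pose"][:3,:3]@np.array([(uv[0]-p["cx"])/f,(uv[1]-p["cy"])/f,1]); o=p["pose"][:3,3]
    return o+d*(z-o[2])/d[2]
def crop(img,box,k,name):
    l,t,r,b=box; cv2.imwrite("pics/"+name,cv2.resize(img[t:b,l:r],None,fx=k,fy=k,interpolation=cv2.INTER_CUBIC))
def pose2(x,y,a,P):
    P=np.atleast_2d(P); c,s=np.cos(a),np.sin(a)
    return np.c_[x+c*P[:,0]-s*P[:,1],y+s*P[:,0]+c*P[:,1],P[:,2]]
E
python3 - <<'E'
from h import *
a=cv2.imread("pics/side0.png"); b=cv2.imread("pics/scene0.png")
crop(a,(250,200,380,310),6,"s_car.png")
crop(a,(180,110,270,215),5,"s_blk.png")
crop(b,(175,115,270,185),8,"c_car.png")
crop(b,(230,185,320,275),6,"c_blk.png")
for uv in [(200,190),(241,177),(210,158),(240,130),(317,262),(156,182),(217,238),(172,122)]: print(uv,ray("side",uv,0.03).round(3))
E
```

```text
(200, 190) [ 0.555 -0.268  0.03 ]
(241, 177) [ 0.469 -0.194  0.03 ]
(210, 158) [ 0.454 -0.299  0.03 ]
(240, 130) [ 0.329 -0.276  0.03 ]
(317, 262) [0.596 0.085 0.03 ]
(156, 182) [ 0.589 -0.383  0.03 ]
(217, 238) [ 0.654 -0.157  0.03 ]
(172, 122) [ 0.396 -0.462  0.03 ]
```

Run:
```python
from h import *
for n in("side","scene"):
  for t in("carrier","lid","block_1","petri_dish","bottle_5","cup_1","bar_fin"):
    print(n,t,[(d["score"],np.round(d["box"])) for d in arm.search_frame(t,n)])
```

```text
side carrier [(0.83, array([264., 217., 370., 307.]))]
side lid [(0.7, array([272., 223., 361., 286.])), (0.66, array([262., 216., 366., 306.]))]
side block_1 [(0.94, array([196., 143., 226., 171.])), (0.82, array([189., 178., 211., 205.])), (0.8, array([229., 116., 249., 142.])), (0.63, array([231., 166., 251., 195.]))]
side petri_dish [(0.76, array([138., 163., 176., 195.])), (0.57, array([260., 214., 370., 305.]))]
side bottle_5 [(0.54, array([209., 225., 225., 252.]))]
side cup_1 [(0.74, array([162., 110., 178., 137.])), (0.5, array([273., 220., 362., 287.]))]
side bar_fin []
scene carrier [(0.95, array([186., 123., 259., 180.]))]
scene lid [(0.66, array([188., 128., 244., 158.])), (0.3, array([185., 123., 257., 183.]))]
scene block_1 [(0.92, array([237., 243., 254., 268.])), (0.89, array([246., 202., 268., 232.])), (0.74, array([282., 197., 304., 222.])), (0.59, array([269., 216., 291., 244.]))]
scene petri_dish [(0.74, array([313., 212., 336., 245.]))]
scene bottle_5 [(0.63, array([283., 161., 290., 188.]))]
scene cup_1 []
scene bar_fin []
```

View pics/s_car.png

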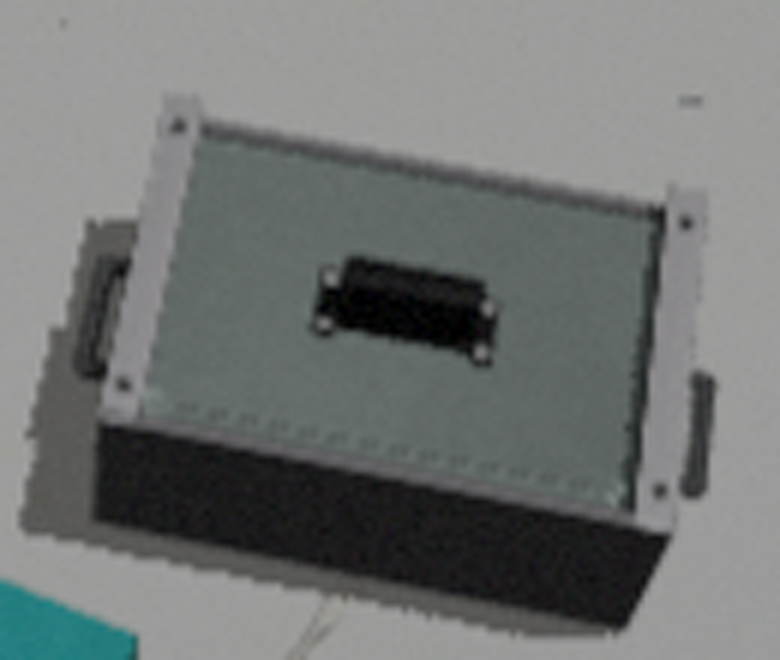

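View pics/c_car.png

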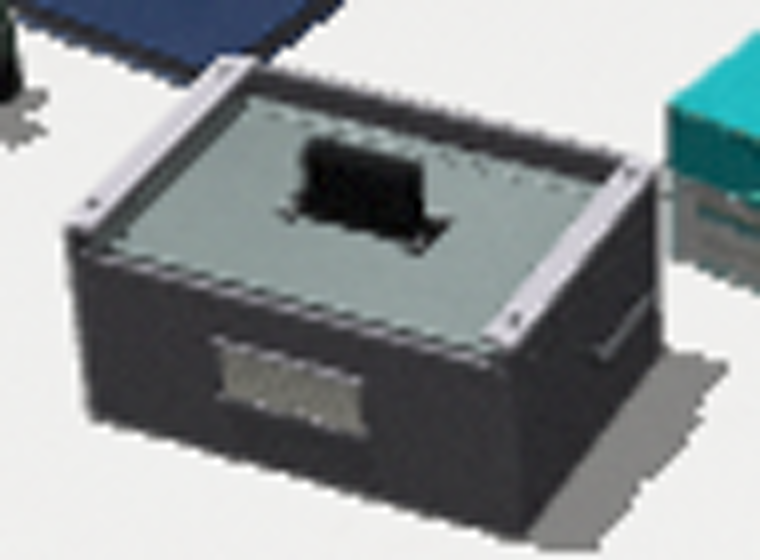

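View pics/s_blk.png

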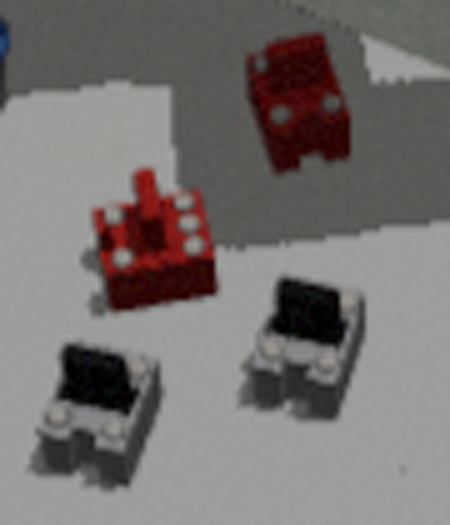

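View pics/c_blk.png

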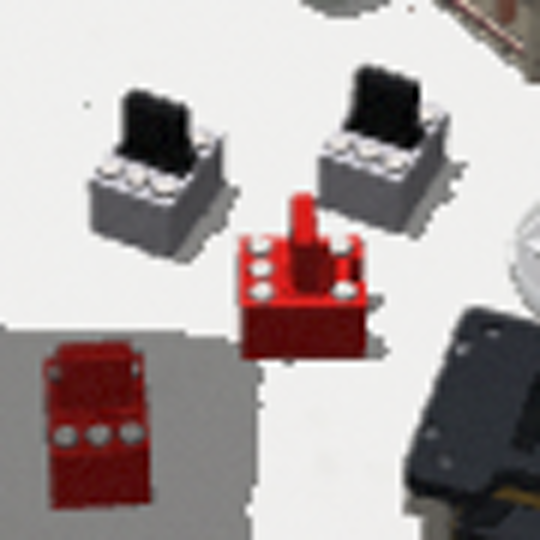

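```bash
cat > fit.py <<'E'
from h import *
def fit(obs,x0,free_z=False,cams=None):
    # obs: list (cam, uv, P_local)
    C=cams or {n:cam(n) for n in {o[0] for o in obs}}
    def res(v): return np.concatenate([(proj(n,pose2(*v[:3],np.array(P)/1000.),C[n])[0]-uv) for n,uv,P in obs])
    r=least_squares(res,x0,loss="soft_l1"); return r.x,res(r.x).reshape(-1,2)
E
python3 - <<'E'
from fit import *
S=lambda u,v:(u/6+250-.4,v/6+200-.4); K=lambda u,v:(u/8+175-.4,v/8+115-.4)
o=[("side",S(165,95),(-80,-105,105)),("side",S(707,190),(-80,105,105)),("side",S(98,420),(60,-105,105)),("side",S(672,530),(60,105,105)),("side",S(98,522),(60,-105,0)),("side",S(627,630),(60,105,0)),
("scene",K(65,230),(-80,105,105)),("scene",K(660,172),(60,-105,105)),("scene",K(515,360),(-80,-105,105)),("scene",K(525,540),(-80,-105,0)),("scene",K(90,415),(-80,105,0)),("scene",K(662,350),(60,-105,0))]
for sel in ("side","scene",""):
    x,r=fit([q for q in o if sel in q[0]],[.58,.07,0]); print(sel,x.round(4)); print(r.round(1).tolist())
E
```

```text
side [0.612  0.0841 0.291 ]
[[0.2, -0.6], [0.0, -0.3], [-0.1, -0.2], [0.7, 0.0], [-0.9, 0.8], [-0.0, 0.3]]
scene [0.6136 0.0861 0.2845]
[[-0.5, -0.9], [0.3, -1.3], [0.1, -1.8], [-0.0, 1.0], [-0.3, 0.9], [0.3, 1.3]]
 [0.612  0.0843 0.2893]
[[0.4, -0.6], [0.2, -0.2], [-0.1, -0.3], [0.8, 0.1], [-0.8, 0.7], [0.0, 0.4], [-0.4, -0.4], [0.4, -1.0], [0.4, -1.4], [0.2, 1.4], [-0.2, 1.4], [0.4, 1.6]]
```

```bash
python3 -m inch '[[[0.1,0.2,0.02,0,0,0.04],[0.2,0.4,0.04,0,0,0.08],[0.3,0.6,0.06,0,0,0.12],[0.43,0.8,0.08,0,0,0.158],[0.43,0.8,0.08,0,0,0.158]]]' 60 30
python3 -m inch '[[[0.1,0.2,0.02,0,0,0.04],[0.2,0.4,0.04,0,0,0.08],[0.3,0.6,0.06,0,0,0.12],[0.43,0.8,0.08,0,0,0.158],[0.43,0.8,0.08,0,0,0.158]]]'
python3 -m inch '[[[0.1,0.2,0.02,0,0,0.04],[0.2,0.4,0.04,0,0,0.08],[0.3,0.6,0.06,0,0,0.12],[0.43,0.8,0.08,0,0,0.158],[0.43,0.8,0.08,0,0,0.158],[0.43,0.8,0.08,0,0,0.158]]]'
python3 - <<'E'
from h import *
print(arm.get_state()["q"])
np.save("c1.npy",arm.camera_params("wrist")["pose"])
cv2.imwrite("pics/w1.png",arm.grab_frame("wrist"))
for n in("side",): print([(x,y,proj(n,[x,y,0]).round()) for x,y in((.45,.3),(.42,.33),(.4,.25),(.35,.3))])
E
```

```text
t: 1.48
eef_pos: [0.3312, -0.4673, 0.4218]
ee_rot: [-3.14, 0.0, -2.271]
force: [0.3, -0.1, 0.4]
width: 0.06
t: 2.1
eef_pos: [0.4172, -0.3079, 0.4372]
ee_rot: [-3.14, -0.0, -1.775]
force: [-0.7, -0.4, 0.3]
width: 0.0601
t: 2.85
eef_pos: [0.5018, -0.15, 0.4523]
ee_rot: [3.141, 0.0, -1.285]
force: [-0.9, -0.9, -0.9]
width: 0.0601
[ 8.44100060e-02  7.92295521e-02 -2.41794781e-01  9.48098391e-05
 -1.25065943e+00  2.01831287e-01]
[(0.45, 0.3, array([[420., 257.]])), (0.42, 0.33, array([[436., 253.]])), (0.4, 0.25, array([[407., 233.]])), (0.35, 0.3, array([[433., 226.]]))]
```

View pics/w1.png

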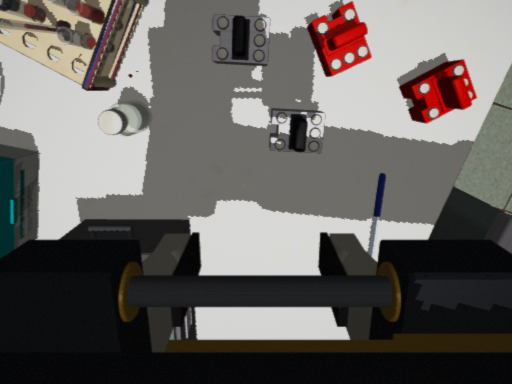

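```bash
python3 -m inch '[[[0.08,0.4,0,0,0,0],[0.17,0.8,0,0,0,0],[0.25,1,0,0,0,0],[0.25,1,0,0,0,0]]]'
python3 -m inch '[[[0.08,0.4,0,0,0,0],[0.09,0.9,0,0,0,0],[0.09,0.9,0,0,0,0],[0.09,0.9,0,0,0,0]]]'
python3 - <<'E'
from h import *
np.save("c2.npy",arm.camera_params("wrist")["pose"])
cv2.imwrite("pics/w2.png",arm.grab_frame("wrist"))
a=cv2.imread("pics/w1.png"); crop(a,(200,0,340,165),4,"w1b.png")
E
```

```text
t: 3.4
eef_pos: [0.5525, 0.0521, 0.4524]
ee_rot: [3.141, 0.0, -1.283]
force: [-0.4, -0.1, -0.3]
width: 0.0597
t: 3.9
eef_pos: [0.5703, 0.2324, 0.4516]
ee_rot: [3.14, -0.0, -1.282]
force: [-0.2, 0.1, 0.4]
width: 0.0597
```

View pics/w2.png

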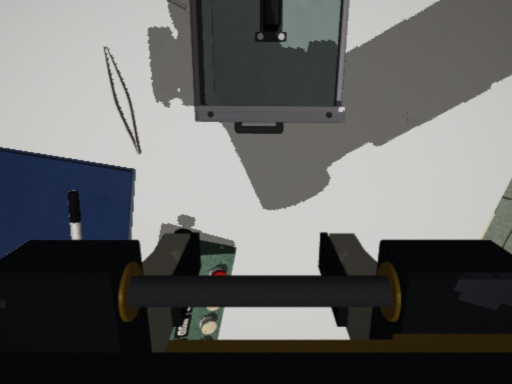

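View pics/w1b.png

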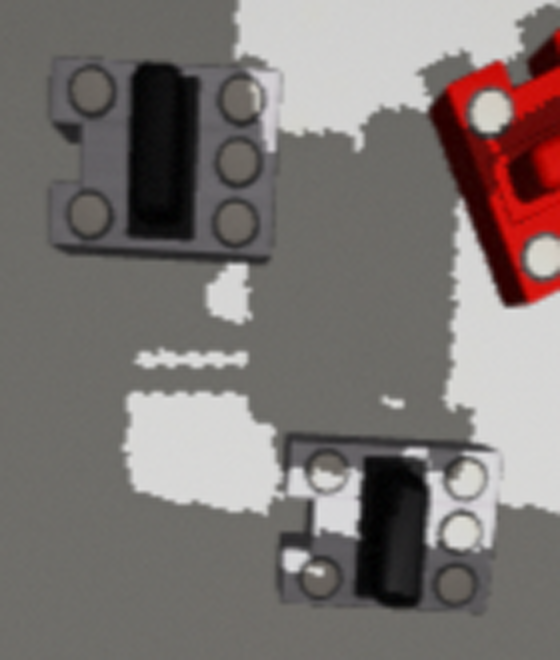

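```bash
python3 -m inch '[[[0.04,-0.3,0,0,0,0],[0.05,-0.4,0,0,0,0],[0.05,-0.4,0,0,0,0],[0.05,-0.4,0,0,0,0]]]'
python3 - <<'E'
from fit import *
np.save("c3.npy",arm.camera_params("wrist")["pose"])
im=arm.grab_frame("wrist");cv2.imwrite("pics/w3.png",im); crop(im,(140,0,380,250),3,"w3b.png")
p,f=cam("wrist"); p=dict(p); p["pose"]=np.load("c1.npy"); C={"wrist":(p,f)}
K=lambda u,v:(u/4+200-.4,v/4-.4)
for q in ([(52,58),(281,72),(50,243),(270,252)],[(287,438),(499,447),(281,601),(489,612)]):
    x,r=fit([("wrist",K(*a),P) for a,P in zip(q,[(30,-23,38),(-30,-23,38),(30,23,38),(-30,23,38)])],[.5,-.2,.29],cams=C); print(x.round(4),r.round(1).tolist())
E
```

```text
t: 4.45
eef_pos: [0.58, 0.1499, 0.4529]
ee_rot: [-3.141, 0.0, -1.284]
force: [0.8, 0.5, -0.2]
width: 0.0601
[ 0.5569 -0.2665  0.2345] [[-0.3, -0.6], [0.2, -0.8], [-0.3, 0.5], [0.4, 1.3]]
[ 0.4695 -0.1917  0.2497] [[0.1, 0.3], [0.6, 0.0], [-0.2, 0.3], [-0.5, -0.6]]
```

View pics/w3b.png

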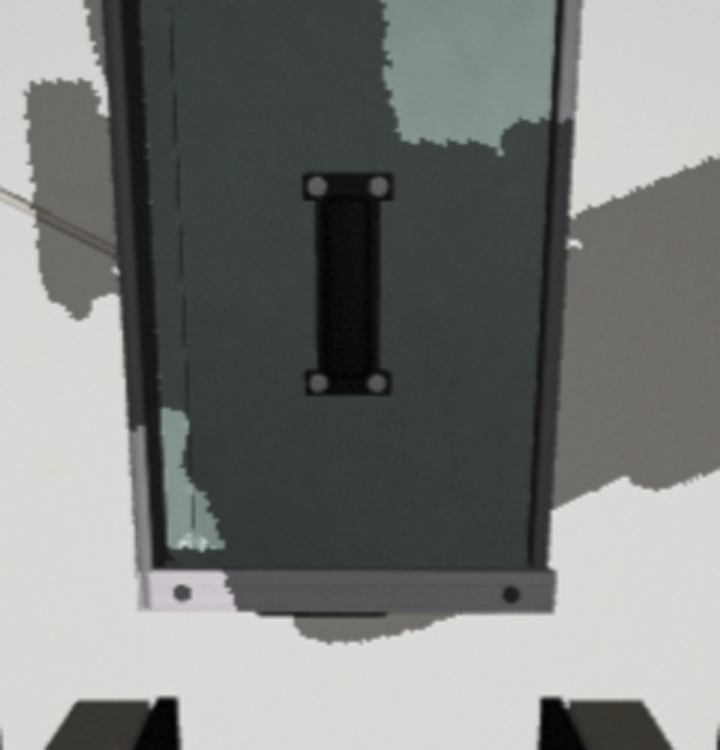

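Run:
```python
from fit import *
p,f=cam("wrist"); p=dict(p); p["pose"]=np.load("c3.npy"); C={"wrist":(p,f),"side":cam("side"),"scene":cam("scene")}
K=lambda u,v:(u/3+140-.4,v/3-.4)
o=[("wrist",K(145,610),(60,105,105)),("wrist",K(556,612),(-80,105,105)),("wrist",K(550,570),(-80,90,105)),("wrist",K(348,284),(-10,0,91))]
x,r=fit(o,[.612,.084,.289],cams=C); print(x.round(4),r.round(1).tolist())
c=C["wrist"]
print("lidc",ray("wrist",K(348,284),.091,c), "fin top mid",ray("wrist",K(348,285),.123,c))
a,b=ray("wrist",K(145,610),.105,c),ray("wrist",K(556,612),.105,c); d=a-b; print(np.linalg.norm(d),np.arctan2(d[1],d[0]))
a,b=ray("wrist",K(348,184),.091,c),ray("wrist",K(348,384),.091,c); d=b-a; print(np.arctan2(-d[0],d[1]))
print(proj("wrist",pose2(.612,.084,.289,np.array([[60,105,105],[-80,105,105],[-10,0,91]])/1000),c)*3-[419,-1])
```

```text
[0.6137 0.085  0.2817] [[-1.9, -0.0], [-0.2, -0.1], [2.7, -0.3], [0.1, 0.6]]
lidc [0.60436019 0.08171976 0.091     ] fin top mid [0.60414525 0.08125836 0.123     ]
0.1382720782899578 0.2811240866130066
0.28305701916011294
[[147.12462431 609.6627834 ]
 [563.46795998 608.58452383]
 [354.14413145 283.80853422]]
```

```bash
python3 -m inch '[[[0.06,-0.17,0,0,0,0],[0.12,-0.34,-0.1,0,0,0],[0.12,-0.34,-0.3,0,0,0],[0.12,-0.34,-0.55,0,0,0],[0.12,-0.34,-0.75,0,0,0],[0.12,-0.34,-0.75,0,0,0]]]' 50 30
python3 - <<'E'
from h import *
im=arm.grab_frame("side"); crop(im,(230,120,420,310),4,"s4.png")
im=arm.grab_frame("scene"); crop(im,(150,60,300,190),5,"c4.png")
E
```

```text
t: 5.25
eef_pos: [0.6029, 0.0829, 0.2996]
ee_rot: [3.135, -0.001, -1.282]
force: [-0.6, 0.6, 1.0]
width: 0.0501
```

View pics/s4.png

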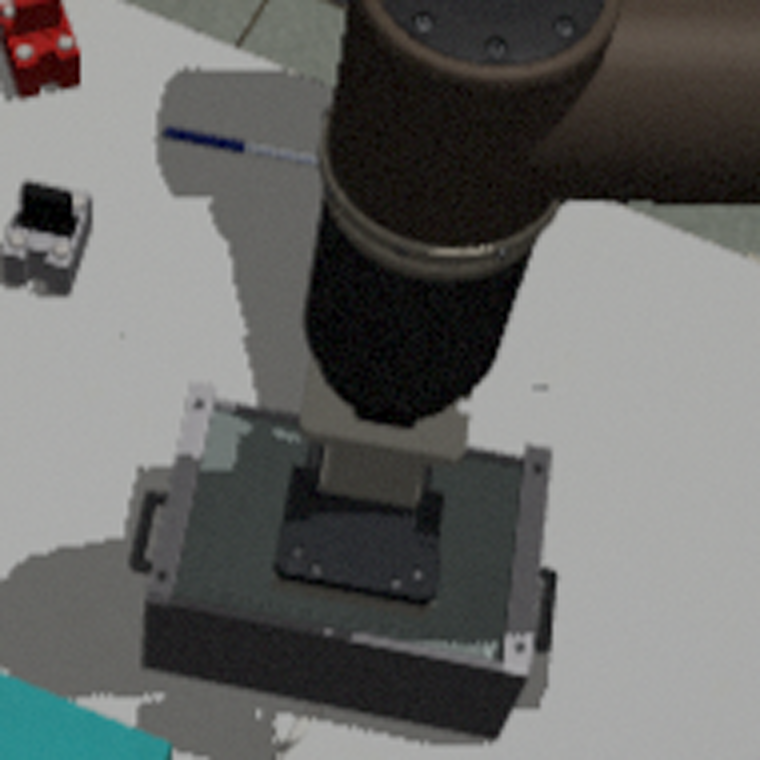

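View pics/c4.png

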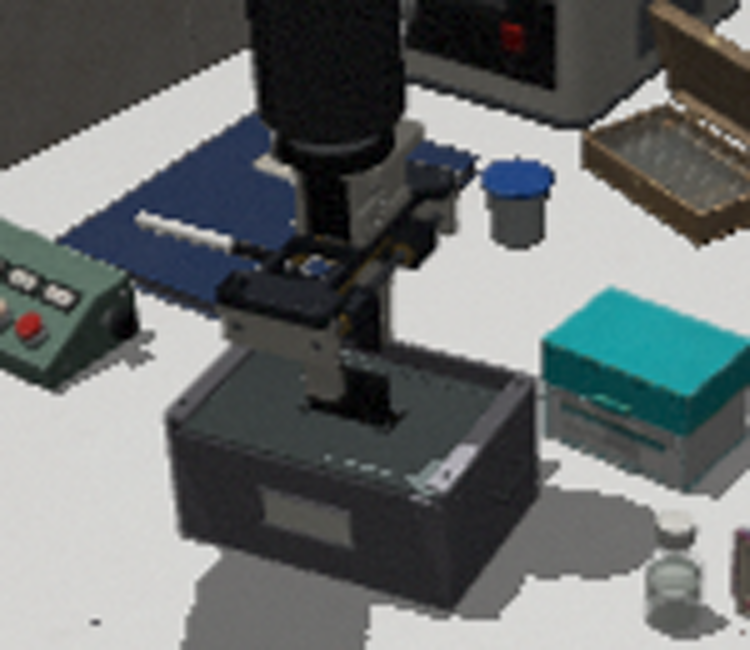

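```bash
python3 -m inch '[[[0,0,-0.04,0,0,0],[0,0,-0.08,0,0,0],[0,0,-0.11,0,0,0],[0,0,-0.13,0,0,0],[0,0,-0.13,0,0,0]]]'
python3 -m inch '[[[0,0,0,0,0,0],[0,0,0,0,0,0],[0,0,0,0,0,0],[0,0,0,0,0,0],[0,0,0,0,0,0],[0,0,0,0,0,0]]]' 0 50
```

```text
t: 5.98
eef_pos: [0.6039, 0.0826, 0.2763]
ee_rot: [3.141, -0.0, -1.283]
force: [0.3, 0.1, 0.1]
width: 0.05
t: 6.72
eef_pos: [0.6039, 0.0826, 0.2767]
ee_rot: [3.142, 0.0, -1.283]
force: [-0.4, -0.6, 0.9]
width: 0.0138
```

```bash
python3 -m inch '[[[0,0,0.01,0,0,0],[0,0,0.02,0,0,0],[0,0,0.033,0,0,0],[0,0,0.033,0,0,0],[0,0,0.033,0,0,0]]]'
python3 - <<'E'
from h import *
print(arm.get_state())
im=arm.grab_frame("scene"); crop(im,(150,60,300,190),5,"c5.png")
E
```

```text
t: 7.35
eef_pos: [0.6039, 0.0826, 0.2833]
ee_rot: [-3.142, 0.0, -1.283]
force: [0.1, 1.5, -1.5]
width: 0.0136
{'t': 7.35, 'q': array([ 4.56078820e-01,  3.54606353e-01, -2.93204129e-01, -2.76651994e-05,
       -9.22953975e-01, -1.67953136e-01]), 'qd': array([ 3.27964271e-05,  5.76528518e-04, -1.34272849e-03, -1.61368682e-03,
        3.46133954e-04, -7.09022417e-04]), 'joint_efforts': array([ 3.38363265e-03, -5.47843874e+01,  2.57139140e+01,  6.26783654e+00,
        2.50107469e-02, -1.58119624e-04]), 'eef_pos': array([0.60390443, 0.08262847, 0.2832695 ]), 'ee_rot': array([-3.14156492e+00,  2.70775492e-05, -1.28268734e+00]), 'force': array([ 0.05254976,  1.49408944, -1.51318613]), 'moment': array([0.02096554, 0.11885135, 0.0293771 ]), 'width': 0.013561263350882142}
```

View pics/c5.png

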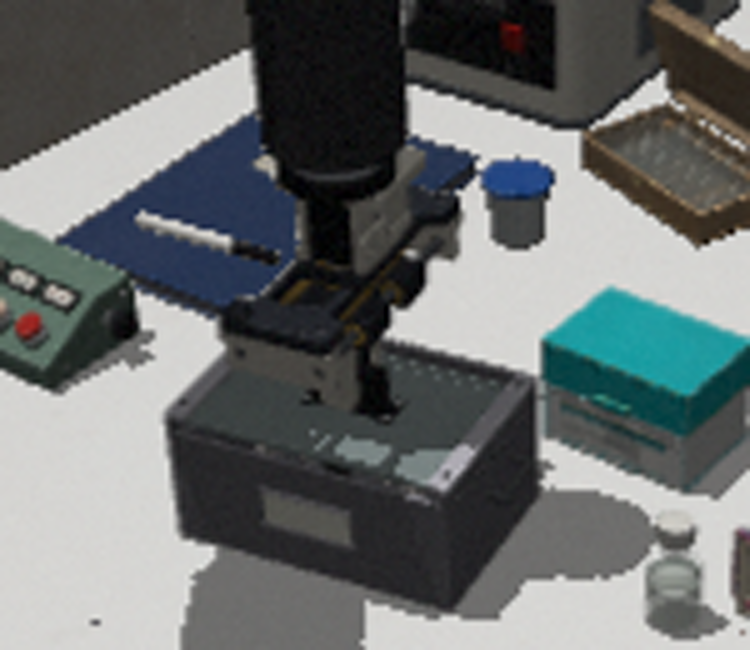

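```bash
python3 -m inch '[[[-0.04,-0.012,0,0,0,0],[-0.08,-0.023,0,0,0,0],[-0.12,-0.035,0,0,0,0],[-0.12,-0.035,0,0,0,0]]]'
```

```text
t: 7.9
eef_pos: [0.5792, 0.0754, 0.2835]
ee_rot: [3.142, 0.0, -1.283]
force: [0.3, -0.6, -2.0]
width: 0.0138
```

```bash
python3 -m inch '[[[-0.12,-0.035,0,0,0,0],[-0.24,-0.07,0,0,0,0],[-0.36,-0.105,0,0,0,0],[-0.48,-0.14,0,0,0,0],[-0.6,-0.175,0,0,0,0],[-0.72,-0.21,0,0,0,0],[-0.72,-0.21,0,0,0,0],[-0.72,-0.21,0,0,0,0]]]'
python3 - <<'E'
from h import *
print(arm.get_state()['q'])
cv2.imwrite("pics/side6.png",arm.grab_frame("side"))
for P in [(.43,.33),(.40,.32)]:
  print(proj("side",pose2(*P,.283,np.array([[62,97,0],[-62,97,0],[-62,-97,0],[62,-97,0]])/1000)).round().tolist())
E
```

```text
t: 8.9
eef_pos: [0.4366, 0.0339, 0.2838]
ee_rot: [-3.14, 0.0, -1.282]
force: [0.9, -0.7, -1.3]
width: 0.0143
[ 5.31150490e-01  8.75304783e-02 -6.57876937e-01  4.39703673e-04
 -8.23853670e-01 -2.42869166e-01]
[[476.0, 287.0], [475.0, 241.0], [396.0, 227.0], [393.0, 271.0]]
[[475.0, 275.0], [474.0, 230.0], [396.0, 216.0], [394.0, 259.0]]
```

View pics/side6.png

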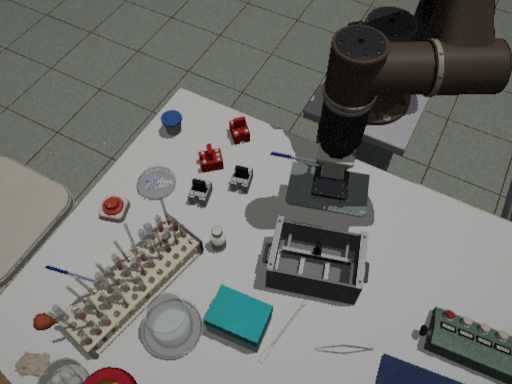

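```bash
python3 -m inch '[[[0,0,0.1,0,0,0],[0,0,0.2,0,0,0],[0,0.15,0.2,0,0,0],[0,0.35,0.2,0,0,0],[0,0.55,0.2,0,0,0],[-0.017,0.74,0.2,0,0,0],[-0.017,0.74,0.2,0,0,0]]]'
python3 -m inch '[[[0,0.2,0,0,0,0],[0,0.4,0,0,0,0],[0,0.6,0,0,0,0],[-0.017,0.74,0,0,0,0],[-0.017,0.74,0,0,0,0],[-0.017,0.74,-0.1,0,0,0],[-0.017,0.74,-0.2,0,0,0],[-0.017,0.74,-0.2,0,0,0]]]'
```

```text
t: 9.82
eef_pos: [0.4332, 0.1842, 0.3231]
ee_rot: [-3.141, -0.0, -1.28]
force: [-0.0, -0.7, -2.7]
width: 0.0141
t: 10.82
eef_pos: [0.4288, 0.3284, 0.2819]
ee_rot: [3.139, -0.002, -1.284]
force: [-0.2, 0.6, -1.7]
width: 0.0134
```

```bash
python3 -m inch '[[[0,0,-0.1,0,0,0],[0,0,-0.2,0,0,0],[0,0,-0.3,0,0,0],[0,0,-0.4,0,0,0],[0,0,-0.44,0,0,0],[0,0,-0.455,0,0,0],[0,0,-0.455,0,0,0]]]'
```

```text
t: 11.7
eef_pos: [0.4294, 0.3298, 0.1929]
ee_rot: [-3.141, 0.0, -1.283]
force: [-0.6, -0.9, -1.3]
width: 0.0139
```

```bash
python3 -m inch '[[[0,0,-0.007,0,0,0],[0,0,-0.013,0,0,0],[0,0,-0.013,0,0,0]]]'
python3 -m inch '[[[0,0,0,0,0,0],[0,0,0,0,0,0],[0,0,0,0,0,0],[0,0,0,0,0,0]]]' 50
```

```text
t: 12.08
eef_pos: [0.4292, 0.3299, 0.1907]
ee_rot: [-3.141, 0.0, -1.282]
force: [-1.4, -1.9, 6.4]
width: 0.0131
t: 12.58
eef_pos: [0.4291, 0.3297, 0.1896]
ee_rot: [3.142, -0.0, -1.283]
force: [-0.5, -1.4, 0.3]
width: 0.0471
```

```bash
python3 -m inch '[[[0,0,0.2,0,0,0],[0,0,0.45,0,0,0],[0,0,0.7,0,0,0],[0.2,-0.2,0.9,0,0,0],[0.4,-0.4,1,0,0,0],[0.6,-0.7,1,0,0,0],[0.76,-1,1,0,0,0],[0.76,-1,1,0,0,0]]]'
python3 -m inch '[[[0,0,0.2,0,0,0],[0,0,0.3,0,0,0],[0,0,0.3,0,0,0]]]'
python3 - <<'E'
from h import *
np.save("c7.npy",arm.camera_params("wrist")["pose"])
im=arm.grab_frame("wrist"); crop(im,(140,0,380,250),3,"w7b.png")
im=arm.grab_frame("side"); crop(im,(250,200,500,310),3,"s7.png")
E
```

```text
t: 13.58
eef_pos: [0.5822, 0.1267, 0.3893]
ee_rot: [3.141, -0.0, -1.286]
force: [0.1, -0.3, 0.0]
width: 0.05
t: 13.95
eef_pos: [0.5812, 0.13, 0.4513]
ee_rot: [-3.139, 0.001, -1.282]
force: [-0.2, 0.4, -1.0]
width: 0.0499
```

View pics/w7b.png

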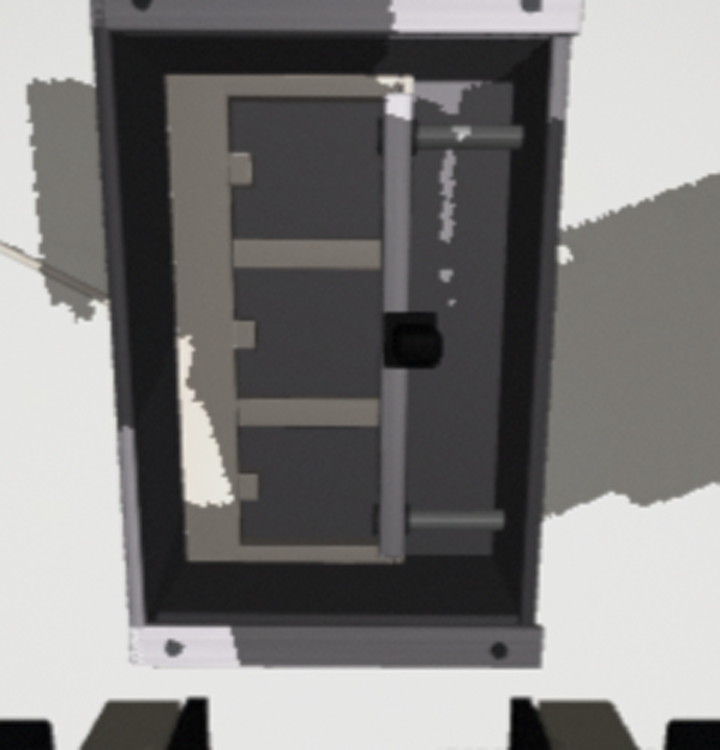

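View pics/s7.png

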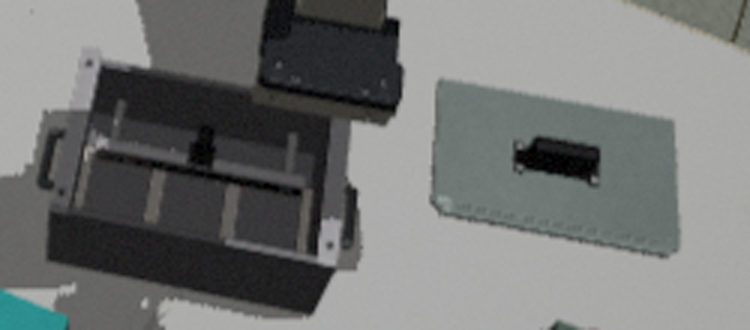

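Run:
```python
from fit import *
p,f=cam("wrist"); p=dict(p); p["pose"]=np.load("c7.npy"); C={"wrist":(p,f)}
K=lambda u,v:(u/3+140-.4,v/3-.4)
o=[(K(133,665),(60,105,105)),(K(542,667),(-80,105,105)),(K(252,168),(23.5,-60,22)),(K(255,335),(23.5,0,22)),(K(258,487),(23.5,60,22)),(K(234,254),(31.5,-30,22)),(K(239,412),(31.5,30,22)),(K(97,29),(60,-90,105)),(K(582,32),(-80,-90,105)),(K(541,626),(-80,90,105))]
o=[("wrist",)+q for q in o]
x,r=fit(o,[.612,.084,.289],cams=C); print(x.round(4),r.round(1).tolist())
c=C["wrist"]
P=ray("wrist",K(420,344),.082,c); print(P); d=P[:2]-x[:2]; co,s=np.cos(x[2]),np.sin(x[2]); print("fin local",d[0]*co+d[1]*s,-d[0]*s+d[1]*co)
```

```text
[0.6136 0.0854 0.2809] [[-0.5, 0.1], [0.2, 0.5], [0.1, -0.0], [0.3, -0.4], [0.4, -0.4], [-0.3, -0.5], [-0.5, -0.3], [-1.5, 0.1], [0.3, 0.3], [1.4, 0.4]]
[0.57842467 0.07406698 0.082     ]
fin local -0.03689116590569116 -0.0011115341019091538
```

```bash
python3 -m inch '[[[0,-0.06,0,0,0,-0.055],[0,-0.12,0,0,0,-0.11],[-0.016,-0.2,0,0,0,-0.165],[-0.016,-0.275,0,0,0,-0.22],[-0.016,-0.275,0,0,0,-0.251],[-0.016,-0.275,0,0,0,-0.251]]]' 40
python3 -m inch '[[[0,0,0,0,0,-0.055],[0,0,-0.1,0,0,-0.11],[0,0,-0.2,0,0,-0.165],[0,0,-0.35,0,0,-0.22],[0,0,-0.5,0,0,-0.251],[0,0,-0.65,0,0,-0.251],[0,0,-0.65,0,0,-0.251],[0,0,-0.65,0,0,-0.251]]]'
python3 - <<'E'
from h import *
print(arm.get_state()['q'])
im=arm.grab_frame("side"); crop(im,(230,120,420,310),4,"s8.png")
im=arm.grab_frame("scene"); crop(im,(150,60,300,190),5,"c8.png")
E
```

```text
t: 14.8
eef_pos: [0.5777, 0.0747, 0.4485]
ee_rot: [3.14, -0.001, -2.07]
force: [1.0, 0.2, 0.4]
width: 0.0403
t: 15.8
eef_pos: [0.5783, 0.075, 0.3205]
ee_rot: [-3.141, 0.001, -2.858]
force: [-0.1, 0.1, 0.4]
width: 0.04
[ 4.64237441e-01  2.77389265e-01 -3.10377723e-01  5.37606070e-04
 -9.82502698e-01 -1.75163171e+00]
```

View pics/s8.png

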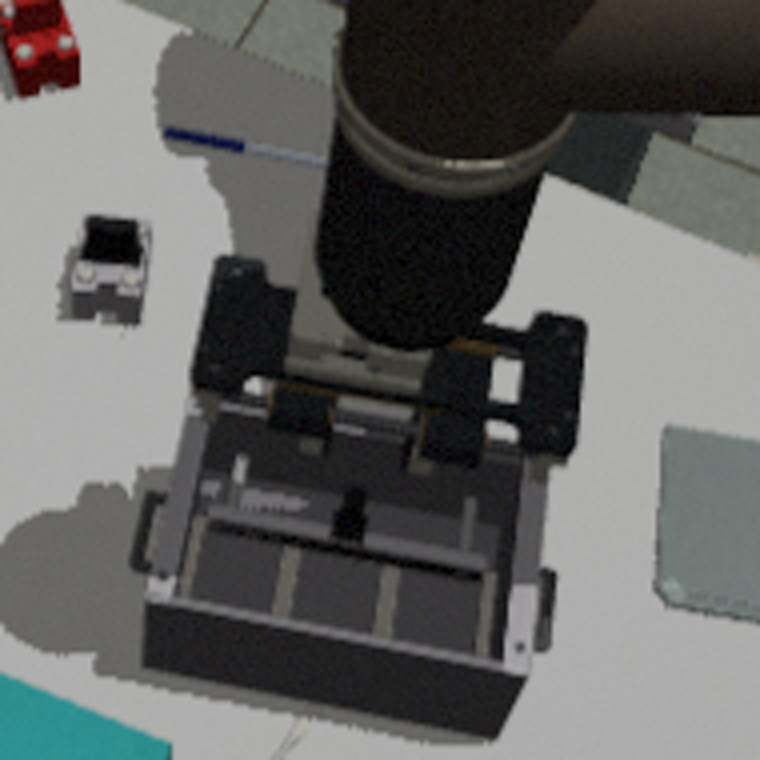

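View pics/c8.png

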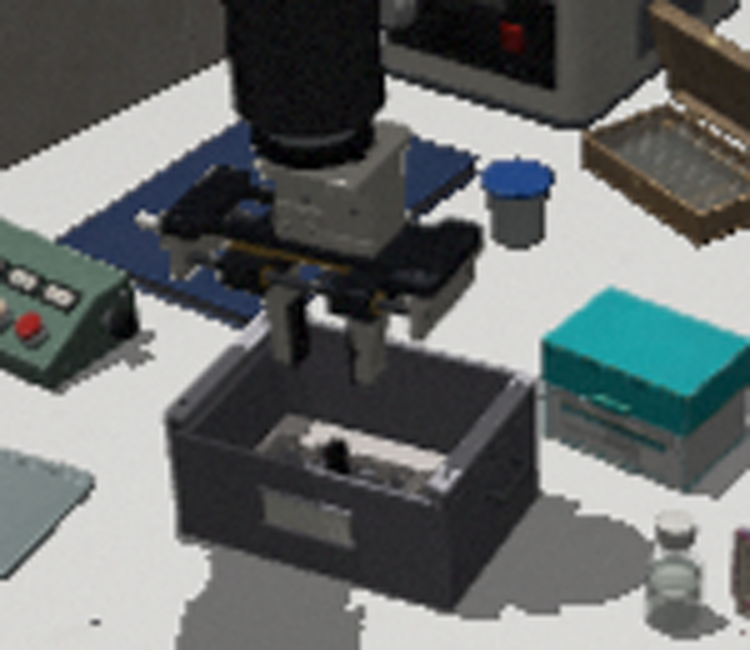

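```bash
python3 -m inch '[[[0,0,-0.1,0,0,0],[0,0,-0.2,0,0,0],[0,0,-0.3,0,0,0],[0,0,-0.38,0,0,0],[0,0,-0.42,0,0,0],[0,0,-0.45,0,0,0],[0,0,-0.45,0,0,0]]]'
python3 -m inch '[[[0,0,0,0,0,0],[0,0,0,0,0,0],[0,0,0,0,0,0],[0,0,0,0,0,0],[0,0,0,0,0,0]]]' 0 60
```

```text
t: 16.77
eef_pos: [0.578, 0.0747, 0.2297]
ee_rot: [-3.142, -0.0, -2.86]
force: [-0.7, 0.0, 0.1]
width: 0.04
t: 17.4
eef_pos: [0.5778, 0.0753, 0.2299]
ee_rot: [3.141, 0.001, -2.86]
force: [-1.7, 4.5, 1.2]
width: 0.0115
```

```bash
python3 -m inch '[[[-0.013,-0.004,0,0,0,0],[-0.026,-0.008,0,0,0,0],[-0.038,-0.011,0,0,0,0],[-0.05,-0.015,0,0,0,0],[-0.062,-0.018,0,0,0,0],[-0.074,-0.021,0,0,0,0],[-0.076,-0.022,0,0,0,0],[-0.076,-0.022,0,0,0,0]]]'
```

```text
t: 18.4
eef_pos: [0.5641, 0.0714, 0.2299]
ee_rot: [3.141, 0.004, -2.859]
force: [5.2, 5.3, -4.6]
width: 0.0115
```

```bash
python3 -m inch '[[[-0.006,-0.002,0,0,0,0],[-0.012,-0.004,0,0,0,0],[-0.012,-0.004,0,0,0,0],[-0.012,-0.004,0,0,0,0]]]'
```

```text
t: 18.9
eef_pos: [0.5624, 0.0709, 0.23]
ee_rot: [3.141, 0.006, -2.859]
force: [10.4, 6.3, -9.5]
width: 0.0114
```

```bash
python3 -m inch '[[[0,0,0,0,0,0],[0,0,0,0,0,0],[0,0,0,0,0,0]]]' 50
python3 -m inch '[[[0,0,0.25,0,0,0.03],[0,0,0.5,0,0,0.08],[-0.1,-0.2,0.75,0,0,0.14],[-0.15,-0.4,1,0,0,0.19],[-0.2,-0.6,1,0,0,0.25],[-0.2,-0.6,1,0,0,0.25]]]'
python3 -m inch '[[[-0.05,-0.2,0.05,0,0,0.055],[-0.05,-0.4,0.1,0,0,0.11],[-0.1,-0.55,0.1,0,0,0.165],[-0.1,-0.55,0.1,0,0,0.22],[-0.1,-0.55,0.1,0,0,0.251],[-0.1,-0.55,0.1,0,0,0.251],[-0.1,-0.55,0.1,0,0,0.251]]]'
python3 - <<'E'
from h import *
np.save("c9.npy",arm.camera_params("wrist")["pose"])
im=arm.grab_frame("wrist"); cv2.imwrite("pics/w9.png",im); crop(im,(140,0,370,250),3,"w9b.png")
E
```

```text
t: 19.27
eef_pos: [0.5601, 0.0693, 0.2297]
ee_rot: [-3.142, -0.0, -2.86]
force: [0.4, -0.1, -0.7]
width: 0.036
t: 20.02
eef_pos: [0.5192, -0.0528, 0.4311]
ee_rot: [-3.14, 0.002, -2.074]
force: [0.2, 0.1, 0.6]
width: 0.0499
t: 20.9
eef_pos: [0.5004, -0.1602, 0.4494]
ee_rot: [3.141, 0.0, -1.288]
force: [0.7, 0.8, -0.4]
width: 0.05
```

View pics/w9.png

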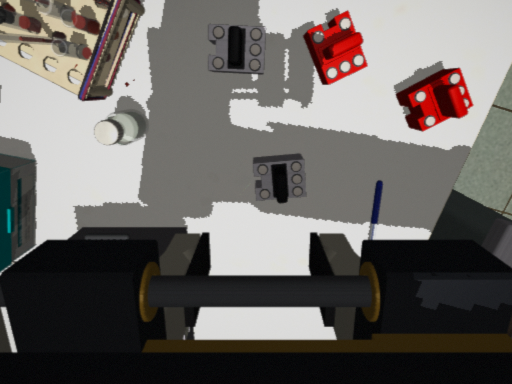

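View pics/w9b.png

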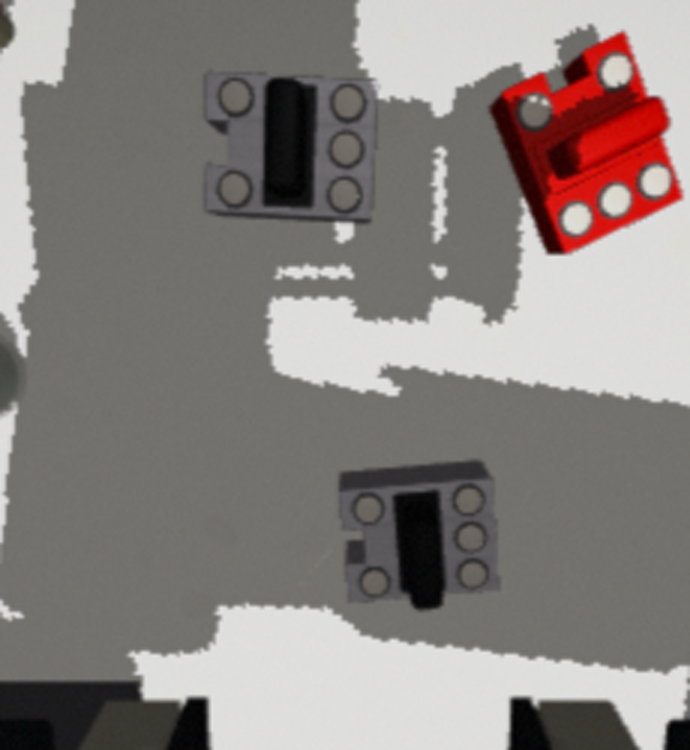

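Run:
```python
from fit import *
p,f=cam("wrist"); p=dict(p); p["pose"]=np.load("c9.npy"); C={"wrist":(p,f)}
K=lambda u,v:(u/3+140-.4,v/3-.4)
L=[(30,-23,38),(-30,-23,38),(30,23,38),(-30,23,38)]
for q in ([(205,70),(377,81),(205,211),(372,218)],[(339,489),(494,476),(348,601),(499,589)]):
    x,r=fit([("wrist",K(*a),P) for a,P in zip(q,L)],[.5,-.2,.29],cams=C); print(x.round(4),r.round(1).tolist())
```

```text
[ 0.557  -0.2667  0.2364] [[-0.1, 0.1], [0.4, -0.6], [-0.2, 0.1], [-0.1, 0.4]]
[ 0.4706 -0.1423  0.3638] [[-0.1, -0.1], [-0.1, 0.0], [0.3, -0.0], [-0.1, 0.1]]
```

```bash
python3 -m inch '[[[-0.08,0.05,0,0,0,0.012],[-0.15,0.09,-0.2,0,0,0.024],[-0.15,0.09,-0.4,0,0,0.024],[-0.15,0.09,-0.6,0,0,0.024],[-0.15,0.09,-0.75,0,0,0.024],[-0.15,0.09,-0.85,0,0,0.024],[-0.15,0.09,-0.85,0,0,0.024]]]' 50
python3 - <<'E'
from h import *
im=arm.grab_frame("side"); crop(im,(180,60,370,220),4,"s10.png")
im=arm.grab_frame("scene"); crop(im,(180,120,330,260),5,"c10.png")
E
```

```text
t: 21.82
eef_pos: [0.4692, -0.1422, 0.2787]
ee_rot: [3.139, 0.001, -1.21]
force: [0.2, -0.9, -0.3]
width: 0.0503
```

View pics/s10.png

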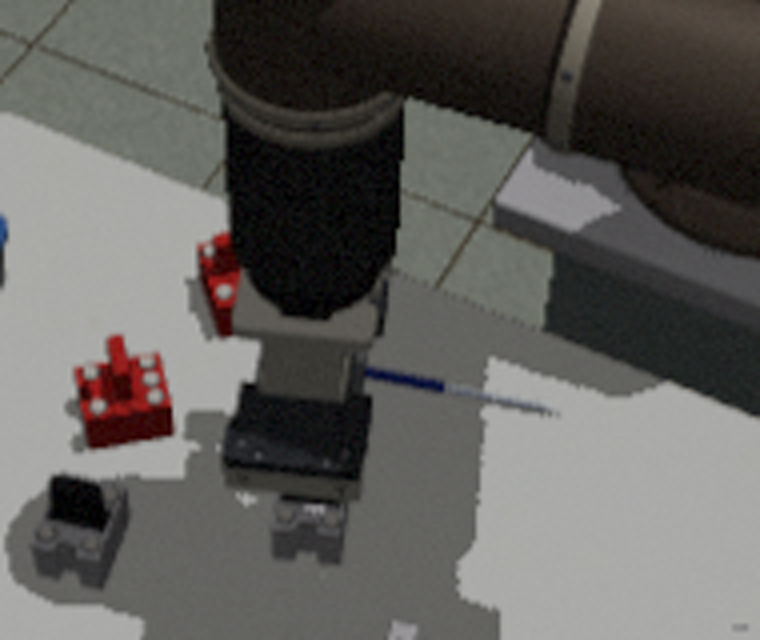

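View pics/c10.png

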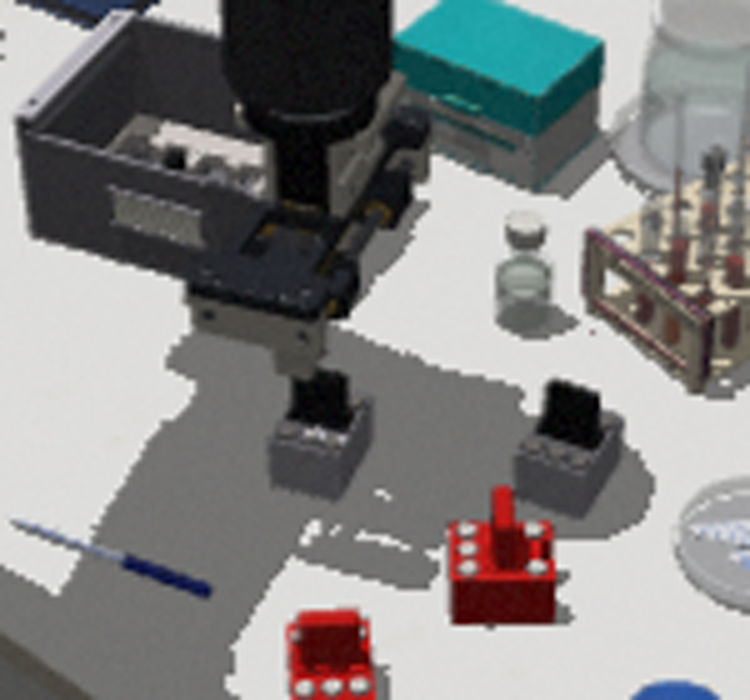

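```bash
python3 -m inch '[[[0,0,-0.08,0,0,0],[0,0,-0.16,0,0,0],[0,0,-0.22,0,0,0],[0,0,-0.26,0,0,0],[0,0,-0.285,0,0,0],[0,0,-0.285,0,0,0]]]'
python3 -m inch '[[[0,0,0,0,0,0],[0,0,0,0,0,0],[0,0,0,0,0,0],[0,0,0,0,0,0],[0,0,0,0,0,0]]]' 0 50
```

```text
t: 22.68
eef_pos: [0.4704, -0.1426, 0.2226]
ee_rot: [3.141, 0.0, -1.21]
force: [0.0, -0.1, -0.0]
width: 0.0499
t: 23.3
eef_pos: [0.4704, -0.1425, 0.2227]
ee_rot: [-3.141, -0.0, -1.21]
force: [-0.2, 0.4, 0.1]
width: 0.0116
```

```bash
python3 -m inch '[[[0,0,0.1,0,0,0],[0,0,0.3,0,0,0],[0,0,0.5,0,0,0],[0.05,0.15,0.7,0,0,-0.0125],[0.15,0.4,0.7,0,0,-0.0255],[0.316,0.714,0.7,0,0,-0.0255],[0.316,0.714,0.7,0,0,-0.0255]]]'
python3 -m inch '[[[0.1,0.2,0,0,0,0],[0.2,0.4,0,0,0,0],[0.25,0.6,0,0,0,0],[0.317,0.7135,0,0,0,0],[0.317,0.7135,0,0,0,0],[0.317,0.7135,0,0,0,0],[0.317,0.7135,0,0,0,0]]]'
python3 - <<'E'
from h import *
np.save("c11.npy",arm.camera_params("wrist")["pose"])
im=arm.grab_frame("wrist"); cv2.imwrite("pics/w11.png",im)
im=arm.grab_frame("side"); crop(im,(230,100,420,310),4,"s11.png")
E
```

```text
t: 24.18
eef_pos: [0.5347, 0.0031, 0.3623]
ee_rot: [-3.142, 0.0, -1.288]
force: [-0.0, 0.3, -1.5]
width: 0.0119
t: 25.05
eef_pos: [0.5966, 0.142, 0.3626]
ee_rot: [3.141, -0.0, -1.291]
force: [-0.0, -1.2, -0.9]
width: 0.0115
```

View pics/w11.png

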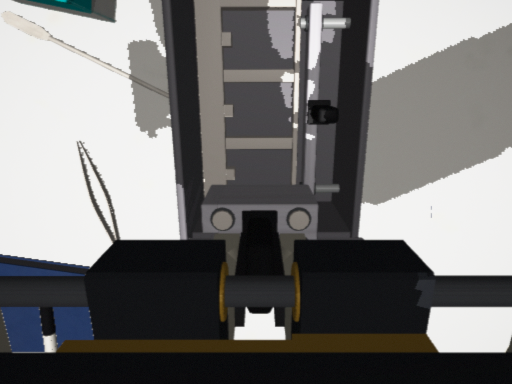

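View pics/s11.png

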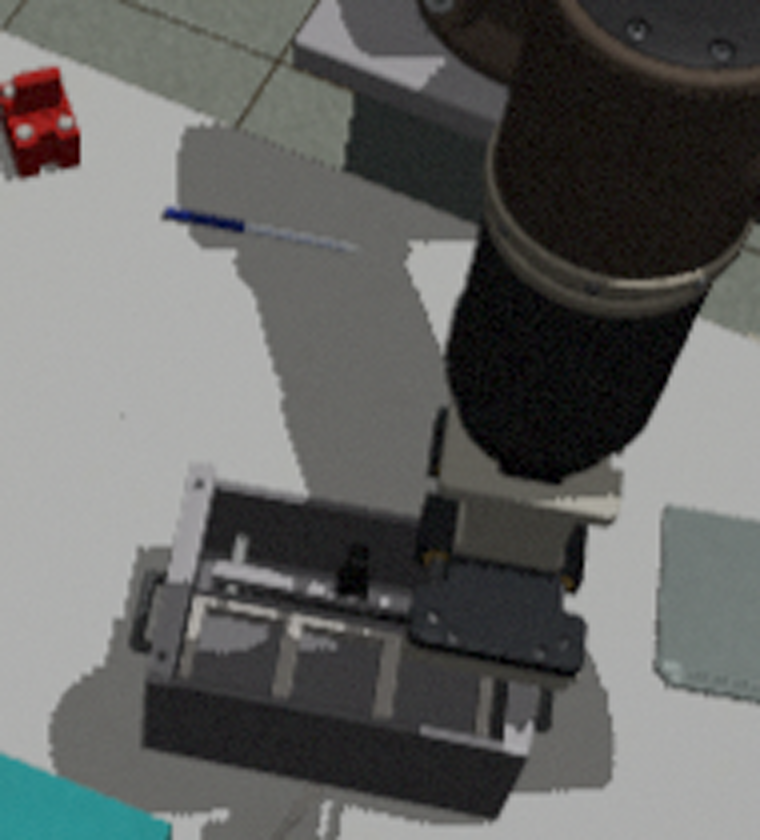

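Run:
```python
from fit import *
im=cv2.imread("pics/w11.png"); crop(im,(190,170,330,270),5,"w11b.png")
```

```text
(no output)
```

View pics/w11b.png

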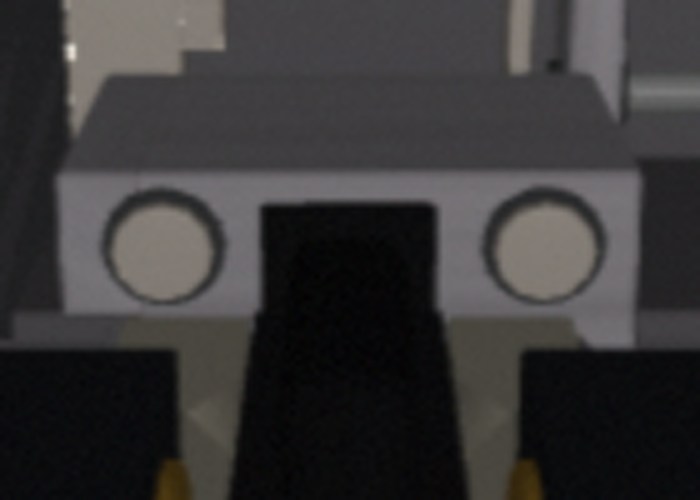

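```bash
cat > held.py <<'E'
from h import *
import sys
def held(pose,tcp,K,q,zb):
    p,f=cam("wrist"); p=dict(p); p["pose"]=pose; c=(p,f)
    for (u,z) in q:
        P=ray("wrist",K(*u),zb+z,c); d=P[:2]-tcp; a=.281
        print(u,"local wrt tcp mm",np.round([(d[0]*np.cos(a)+d[1]*np.sin(a))*1e3,(-d[0]*np.sin(a)+d[1]*np.cos(a))*1e3],1))
E
python3 - <<'E'
from held import *
K=lambda u,v:(u/5+190-.4,v/5+170-.4)
held(np.load("c11.npy"),np.array([.5966,.142]),K,[((58,171),.038),((641,171),.038),((108,75),0),((590,75),0)],.140)
E
```

```text
(58, 171) local wrt tcp mm [ 29.9 -22.4]
(641, 171) local wrt tcp mm [-29.3 -22.3]
(108, 75) local wrt tcp mm [ 29.9 -21.8]
(590, 75) local wrt tcp mm [-29.3 -21.7]
```

```bash
python3 -m inch '[[[0,0,-0.1,0,0,0],[0,0,-0.2,0,0,0],[0,0,-0.3,0,0,0],[0,0,-0.4,0,0,0],[0,0,-0.48,0,0,0],[0,0,-0.54,0,0,0],[0,0,-0.57,0,0,0],[0,0,-0.57,0,0,0]]]'
python3 -m inch '[[[0,0,-0.02,0,0,0],[0,0,-0.04,0,0,0],[0,0,-0.05,0,0,0],[0,0,-0.05,0,0,0]]]'
```

```text
t: 26.15
eef_pos: [0.597, 0.1429, 0.2485]
ee_rot: [3.141, -0.0, -1.29]
force: [-0.5, -0.9, -2.1]
width: 0.0114
t: 26.65
eef_pos: [0.5969, 0.1429, 0.2385]
ee_rot: [3.141, -0.0, -1.291]
force: [0.2, 0.4, -1.1]
width: 0.0118
```

```bash
python3 -m inch '[[[0,0,-0.015,0,0,0],[0,0,-0.03,0,0,0],[0,0,-0.042,0,0,0],[0,0,-0.042,0,0,0]]]'
```

```text
t: 27.15
eef_pos: [0.5969, 0.1429, 0.2307]
ee_rot: [3.142, -0.0, -1.29]
force: [-2.1, 0.5, 4.1]
width: 0.0123
```

```bash
python3 -m inch '[[[0,0,0,0,0,0],[0,0,0,0,0,0],[0,0,0,0,0,0]]]' 40
python3 -m inch '[[[0,0,0.1,0,0,0],[0,0,0.3,0,0,0],[0,0,0.6,0,0,0],[0,-0.2,0.85,0,0,0],[-0.1,-0.5,1,0,0,0],[-0.2,-0.8,1,0,0,0],[-0.2,-1,1,0,0,0],[-0.2,-1,1,0,0,0]]]'
python3 -m inch '[[[0,-0.25,0,0,0,0],[0,-0.5,0,0,0,0],[0,-0.75,0.1,0,0,0],[0,-0.95,0.1,0,0,0],[0,-0.95,0.1,0,0,0],[0,-0.95,0.1,0,0,0]]]'
python3 - <<'E'
from h import *
np.save("c12.npy",arm.camera_params("wrist")["pose"])
im=arm.grab_frame("wrist"); cv2.imwrite("pics/w12.png",im); crop(im,(140,0,370,250),3,"w12b.png")
im=arm.grab_frame("side"); crop(im,(250,200,380,310),6,"s12.png")
E
```

```text
t: 27.52
eef_pos: [0.597, 0.143, 0.2302]
ee_rot: [-3.141, 0.0, -1.291]
force: [-0.5, -0.1, 0.5]
width: 0.0358
t: 28.52
eef_pos: [0.5562, -0.0598, 0.4307]
ee_rot: [-3.141, -0.0, -1.294]
force: [-0.7, 1.5, 0.1]
width: 0.0402
t: 29.28
eef_pos: [0.5572, -0.2466, 0.4498]
ee_rot: [3.141, 0.0, -1.291]
force: [-0.4, 0.6, 0.2]
width: 0.0402
```

View pics/w12b.png

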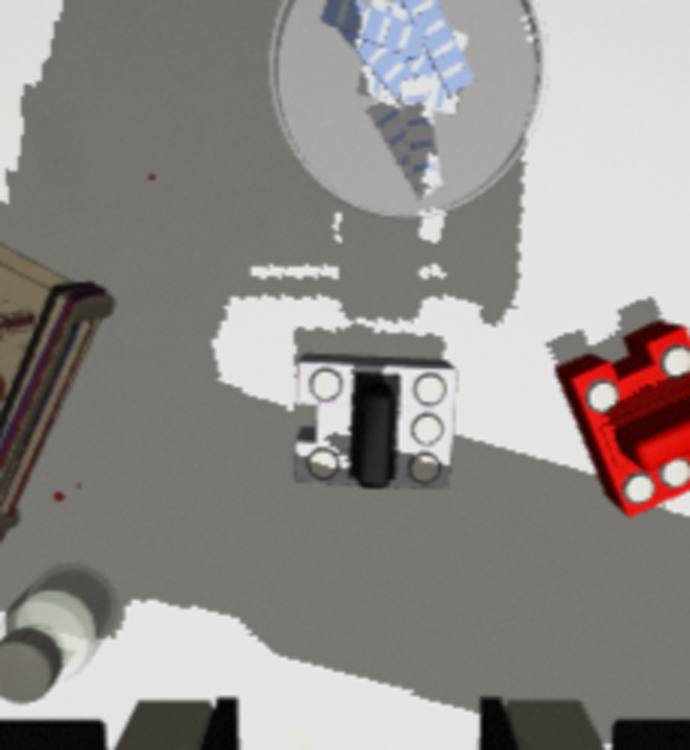

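View pics/s12.png

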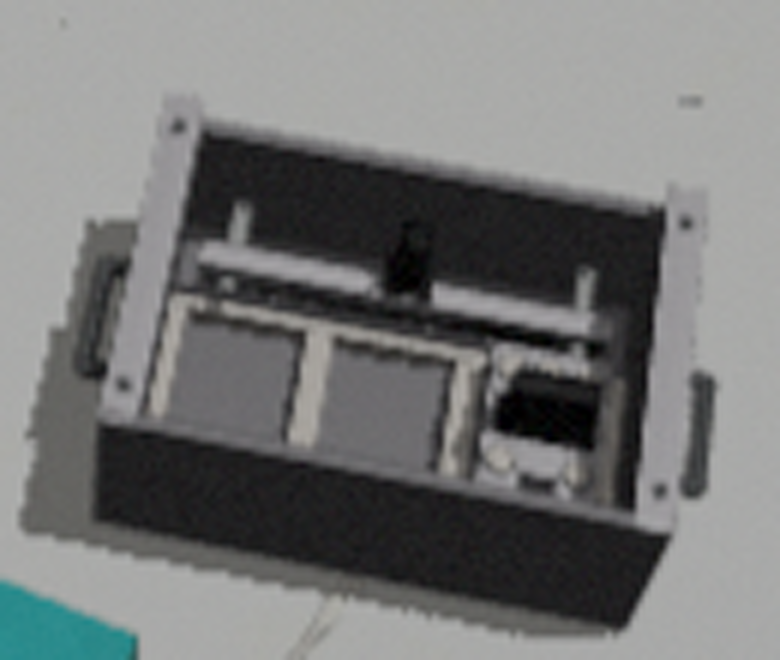

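Run:
```python
from fit import *
p,f=cam("wrist"); p=dict(p); p["pose"]=np.load("c12.npy"); C={"wrist":(p,f)}
K=lambda u,v:(u/3+140-.4,v/3-.4)
L=[(30,-23,38),(-30,-23,38),(30,23,38),(-30,23,38)]
for q in ([(300,361),(455,367),(295,483),(450,487)],):
    x,r=fit([("wrist",K(*a),P) for a,P in zip(q,L)],[.5,-.2,.29],cams=C); print(x.round(4),r.round(1).tolist())
```

```text
[ 0.5569 -0.2667  0.2461] [[-1.0, 0.2], [0.8, -0.0], [0.1, -0.2], [0.0, 0.1]]
```

```bash
python3 -m inch '[[[0,-0.05,0,0,0,-0.006],[0,-0.1,-0.2,0,0,-0.0128],[0,-0.1,-0.4,0,0,-0.0128],[0,-0.1,-0.6,0,0,-0.0128],[0,-0.1,-0.75,0,0,-0.0128],[0,-0.1,-0.85,0,0,-0.0128],[0,-0.1,-0.85,0,0,-0.0128]]]' 50
python3 - <<'E'
from h import *
p,f=cam("wrist"); p=dict(p); p["pose"]=np.load("c12.npy")
for z in (0.05,.1): print(ray("wrist",(177,100),z,(p,f)))
im=arm.grab_frame("side"); crop(im,(130,80,320,260),4,"s13.png")
im=arm.grab_frame("scene"); crop(im,(200,120,350,260),5,"c13.png")
E
```

```text
t: 30.25
eef_pos: [0.5566, -0.2668, 0.2787]
ee_rot: [3.139, 0.001, -1.331]
force: [0.1, -0.3, 0.1]
width: 0.0501
[ 0.66006203 -0.28515711  0.05      ]
[ 0.64947904 -0.29009277  0.1       ]
```

View pics/s13.png

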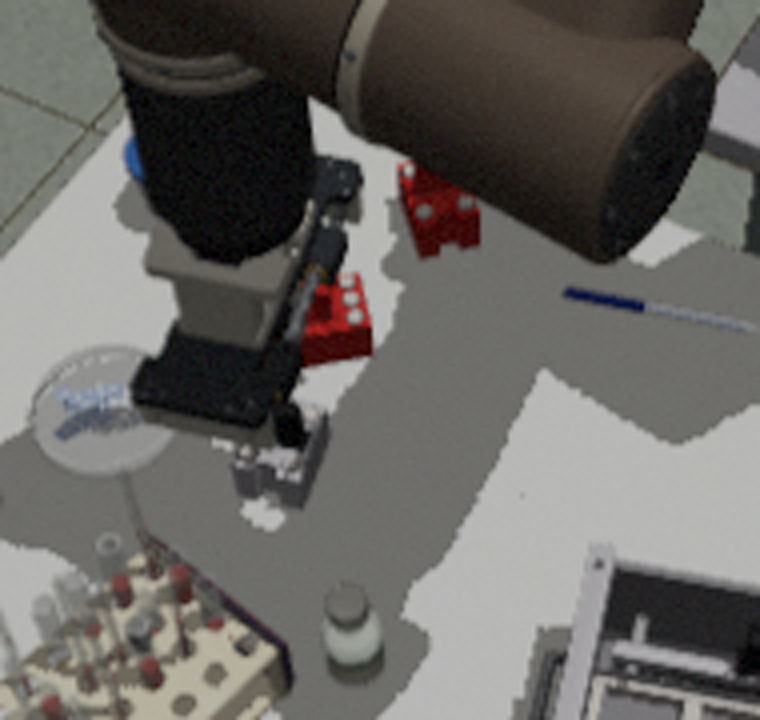

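View pics/c13.png

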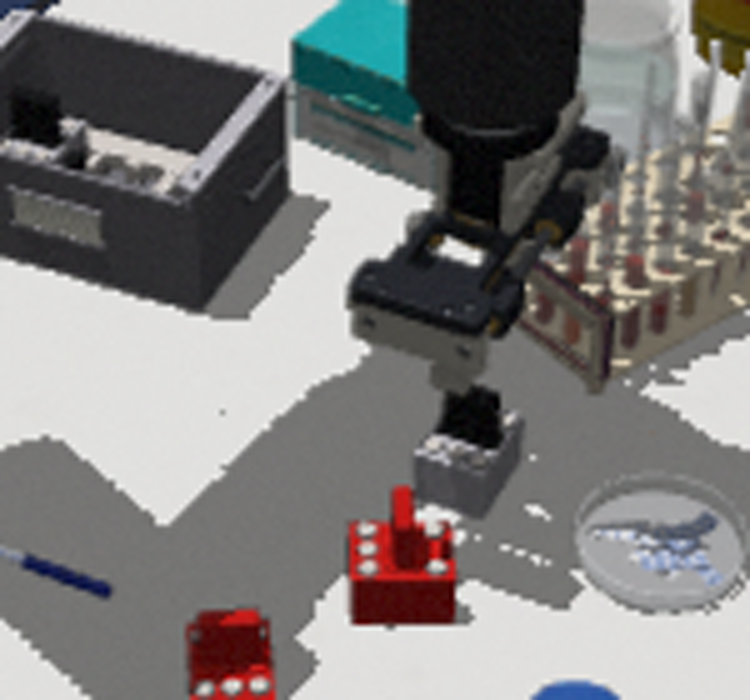

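Run:
```python
from h import *
def tri(a,b):
    def res(P): return np.r_[proj("side",P)[0]-a, proj("scene",P)[0]-b]
    r=least_squares(res,[.65,-.3,.1]); return r.x.round(3),r.fun.round(1)
S=lambda u,v:(130+u/4,80+v/4); K=lambda u,v:(200+u/5,120+v/5)
for a in [(128,478),(108,545),(182,572)]:
    for b in [(650,65),(715,48),(580,242),(610,205)]:
        print(a,b,tri(S(*a),K(*b)))
im=cv2.imread("pics/side0.png"); crop(im,(100,180,250,330),5,"rack.png")
# body corner projections at final pose
tcp=np.array([.5566,-.2668]); t=.24
for z in(.11,):
  P=pose2(*tcp,t,np.array([[97,-39,110],[97,39,110],[97,0,110]])/1000.); print((proj("side",P)-[130,80])*4,(proj("side",P)-[100,180])*5)
```

```text
(128, 478) (650, 65) (array([ 0.711, -0.253,  0.216]), array([-3.9,  0.2, -5.5,  0.4]))
(128, 478) (715, 48) (array([ 0.721, -0.26 ,  0.223]), array([-10.1,   0.4, -14.3,   1.2]))
(128, 478) (580, 242) (array([ 0.664, -0.282,  0.128]), array([ 3.9, -0.2,  5. , -0.3]))
(128, 478) (610, 205) (array([ 0.676, -0.279,  0.147]), array([ 0.8, -0. ,  1. , -0.1]))
(108, 545) (650, 65) (array([ 0.741, -0.244,  0.198]), array([-2. ,  0.1, -2.8,  0.2]))
(108, 545) (715, 48) (array([ 0.75 , -0.252,  0.205]), array([ -8.1,   0.3, -11.8,   1.1]))
(108, 545) (580, 242) (array([ 0.695, -0.273,  0.106]), array([ 6. , -0.3,  8. , -0.5]))
(108, 545) (610, 205) (array([ 0.707, -0.27 ,  0.125]), array([ 2.8, -0.1,  3.8, -0.3]))
(182, 572) (650, 65) (array([ 0.738, -0.216,  0.185]), array([ -7.7,   0.5, -11.3,   0.7]))
(182, 572) (715, 48) (array([ 0.747, -0.224,  0.193]), array([-13.8,   0.8, -20.3,   1.4]))
(182, 572) (580, 242) (array([ 0.692, -0.244,  0.091]), array([-0.5,  0. , -0.7,  0. ]))
(182, 572) (610, 205) (array([ 0.704, -0.241,  0.111]), array([-3.5,  0.2, -4.8,  0.2]))
[[152.50270363 488.31655627]
 [277.77697152 516.99015543]
 [214.84007054 502.5847432 ]] [[340.62837953 110.39569533]
 [497.2212144  146.23769428]
 [418.55008817 128.23092899]]
```

View pics/rack.png

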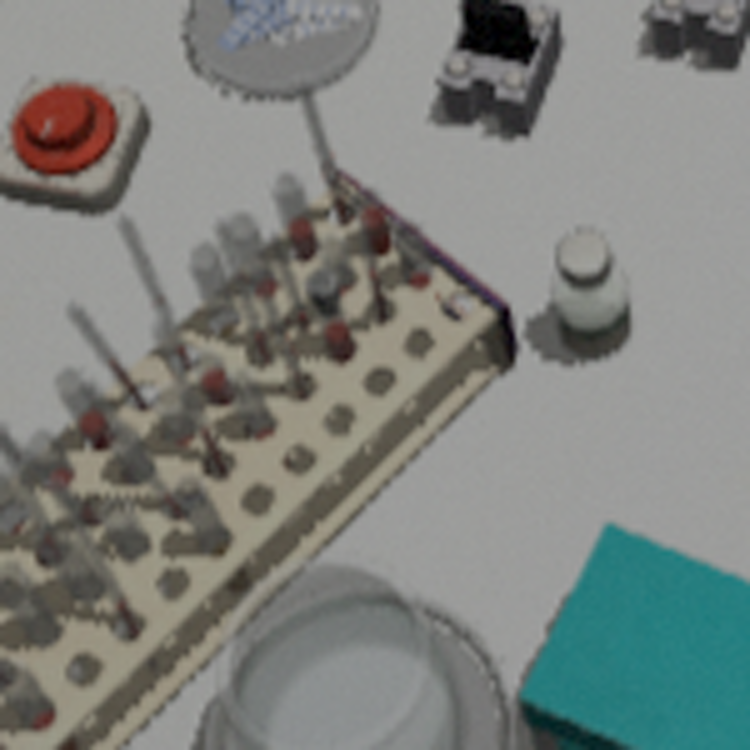

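```bash
python3 -m inch '[[[0,0,-0.06,0,0,0],[0,0,-0.12,0,0,0],[0,0,-0.18,0,0,0],[0,0,-0.23,0,0,0],[0,0,-0.26,0,0,0],[0,0,-0.285,0,0,0],[0,0,-0.285,0,0,0]]]'
python3 -m inch '[[[0,0,0,0,0,0],[0,0,0,0,0,0],[0,0,0,0,0,0],[0,0,0,0,0,0],[0,0,0,0,0,0]]]' 0 50
```

```text
t: 31.22
eef_pos: [0.5569, -0.267, 0.223]
ee_rot: [3.141, 0.0, -1.331]
force: [-0.4, -0.1, -0.0]
width: 0.0501
t: 31.85
eef_pos: [0.5569, -0.2671, 0.2234]
ee_rot: [-3.142, -0.0, -1.331]
force: [-0.9, 0.5, 0.9]
width: 0.0119
```

```bash
python3 -m inch '[[[0,0,0.1,0,0,0],[0,0,0.3,0,0,0],[0,0,0.5,0,0,0],[0,0,0.7,0,0,0],[0.03,0.2,0.7,0,0,0.006],[0.1,0.5,0.7,0,0,0.013],[0.18,0.737,0.7,0,0,0.013],[0.18,0.737,0.7,0,0,0.013]]]'
python3 -m inch '[[[0.05,0.2,0,0,0,0],[0.1,0.4,0,0,0,0],[0.15,0.6,0,0,0,0],[0.187,0.737,0,0,0,0],[0.187,0.737,0,0,0,0],[0.187,0.737,0,0,0,0],[0.187,0.737,0,0,0,0]]]'
python3 - <<'E'
from h import *
np.save("c14.npy",arm.camera_params("wrist")["pose"]); print(arm.get_state()["eef_pos"])
im=arm.grab_frame("wrist"); crop(im,(190,170,330,270),5,"w14b.png")
im=arm.grab_frame("side"); crop(im,(230,100,420,310),4,"s14.png")
E
```

```text
t: 32.85
eef_pos: [0.5936, -0.1166, 0.3627]
ee_rot: [3.141, 0.001, -1.286]
force: [-0.3, 0.0, -2.8]
width: 0.0116
t: 33.72
eef_pos: [0.6301, 0.0267, 0.3631]
ee_rot: [3.141, 0.0, -1.291]
force: [0.1, -0.1, -2.6]
width: 0.0118
[0.63006593 0.02669971 0.36312081]
```

View pics/w14b.png

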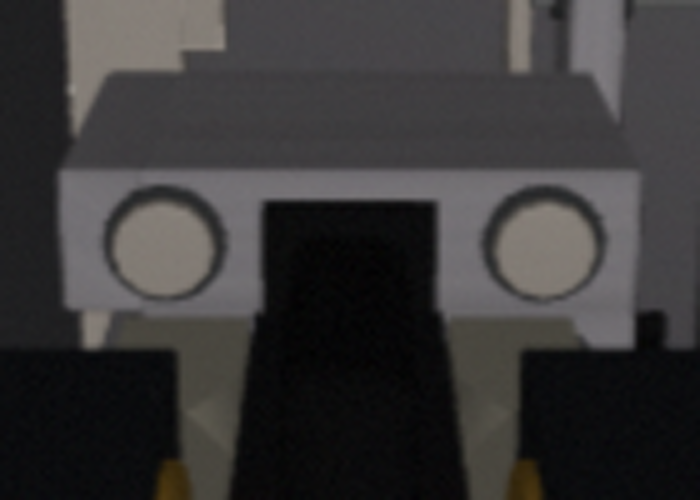

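View pics/s14.png

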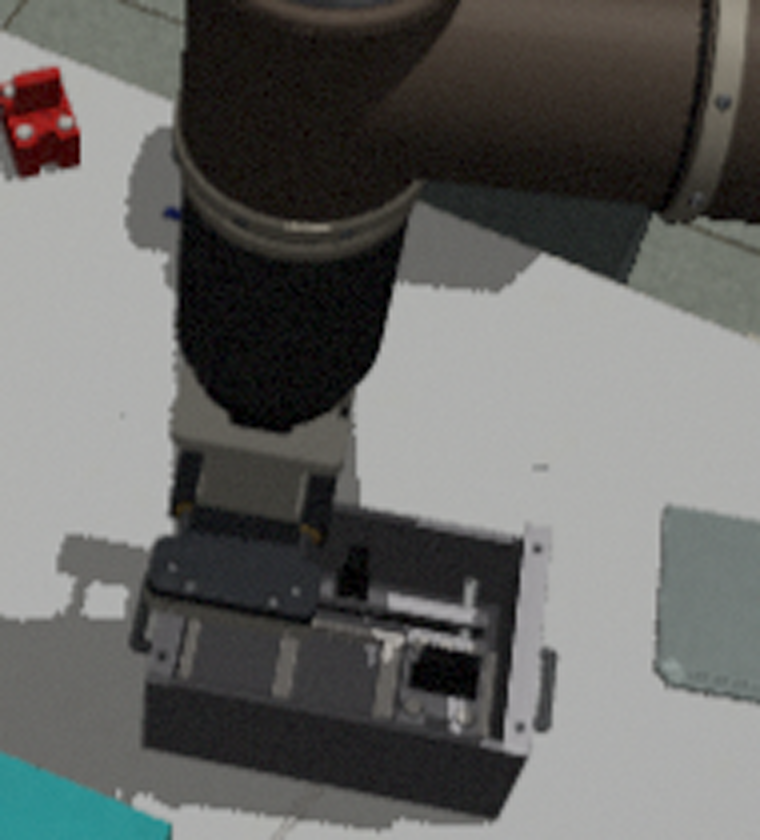

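```bash
python3 -m inch '[[[0,0,-0.1,0,0,0],[0,0,-0.2,0,0,0],[0,0,-0.3,0,0,0],[0,0,-0.4,0,0,0],[0,0,-0.48,0,0,0],[0,0,-0.54,0,0,0],[0,0,-0.57,0,0,0],[0,0,-0.57,0,0,0]]]'
python3 -m inch '[[[0,0,-0.02,0,0,0],[0,0,-0.04,0,0,0],[0,0,-0.05,0,0,0],[0,0,-0.05,0,0,0]]]'
```

```text
t: 34.83
eef_pos: [0.6304, 0.0277, 0.2491]
ee_rot: [3.141, -0.0, -1.29]
force: [0.0, -0.2, -2.3]
width: 0.0121
t: 35.33
eef_pos: [0.6303, 0.0277, 0.2391]
ee_rot: [3.141, -0.0, -1.29]
force: [-1.2, 0.7, -1.7]
width: 0.0117
```

```bash
python3 -m inch '[[[0,0,-0.015,0,0,0],[0,0,-0.03,0,0,0],[0,0,-0.042,0,0,0],[0,0,-0.042,0,0,0]]]'
python3 -m inch '[[[0,0,0,0,0,0],[0,0,0,0,0,0],[0,0,0,0,0,0]]]' 40
python3 -m inch '[[[0,0,0.1,0,0,0],[0,0,0.3,0,0,0],[0,0,0.6,0,0,0],[-0.1,0.2,0.85,0,0,0],[-0.2,0.4,1,0,0,0],[-0.25,0.5,1,0,0,0],[-0.25,0.5,1,0,0,0]]]'
python3 - <<'E'
from h import *
np.save("c15.npy",arm.camera_params("wrist")["pose"])
im=arm.grab_frame("wrist"); crop(im,(140,0,380,250),3,"w15b.png")
im=arm.grab_frame("side"); crop(im,(250,200,380,310),6,"s15.png")
im=arm.grab_frame("scene"); cv2.imwrite("pics/c15.png",im)
E
```

```text
t: 35.83
eef_pos: [0.6303, 0.0277, 0.2313]
ee_rot: [3.142, -0.0, -1.29]
force: [-3.6, 0.4, 2.9]
width: 0.0114
t: 36.2
eef_pos: [0.6305, 0.0278, 0.2308]
ee_rot: [-3.141, -0.0, -1.29]
force: [0.3, 0.8, 0.4]
width: 0.036
t: 37.08
eef_pos: [0.5796, 0.129, 0.4316]
ee_rot: [-3.14, 0.001, -1.288]
force: [-0.5, 0.1, -0.1]
width: 0.0403
```

View pics/w15b.png

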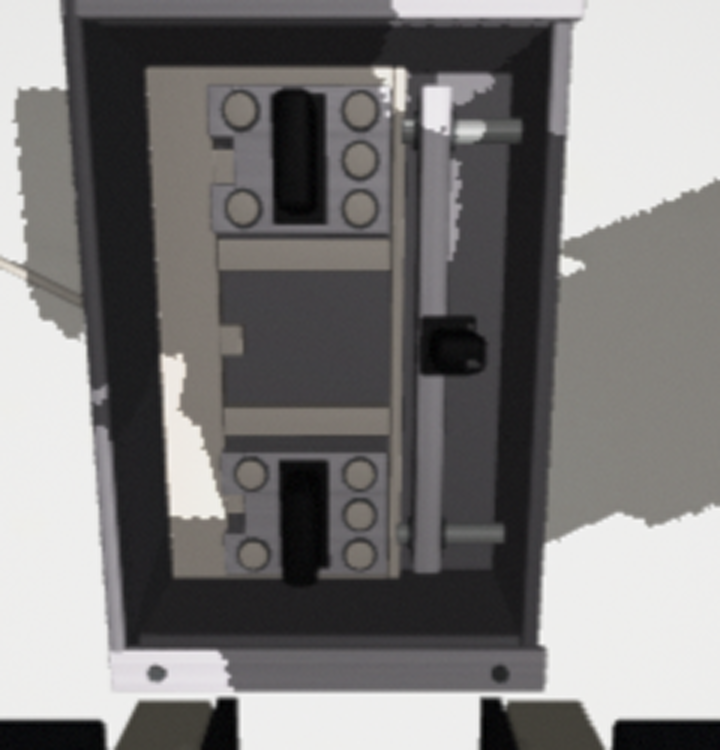

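View pics/s15.png

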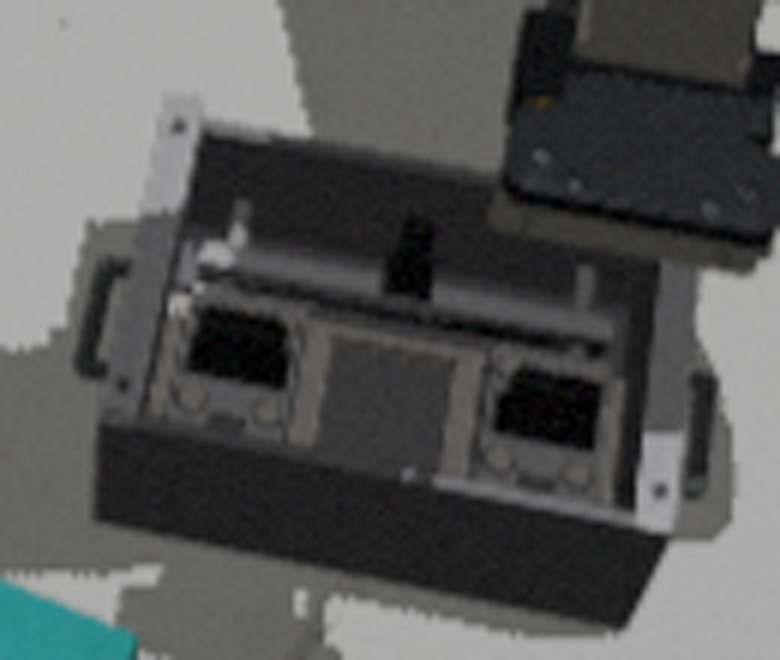

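View pics/c15.png

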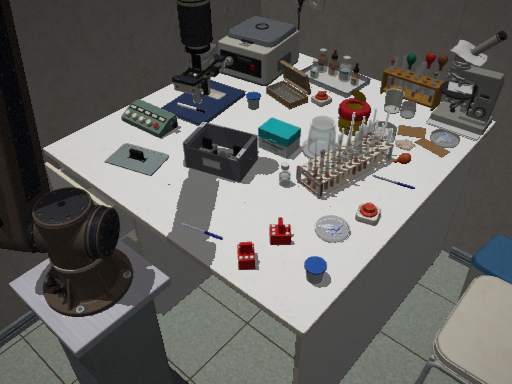

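```bash
python3 -m inch '[[[-0.02,-0.06,0,0,0,-0.055],[-0.04,-0.12,0,0,0,-0.11],[-0.06,-0.2,0,0,0,-0.165],[-0.088,-0.29,0,0,0,-0.22],[-0.088,-0.29,0,0,0,-0.25],[-0.088,-0.29,0,0,0,-0.25]]]' 40
python3 -m inch '[[[0,0,0,0,0,-0.055],[0,0,-0.1,0,0,-0.11],[0,0,-0.2,0,0,-0.165],[0,0,-0.3,0,0,-0.22],[0,0,-0.4,0,0,-0.25],[0,0,-0.5,0,0,-0.25],[0,0,-0.5,0,0,-0.25],[0,0,-0.5,0,0,-0.25]]]'
python3 -m inch '[[[0,0,-0.1,0,0,0],[0,0,-0.2,0,0,0],[0,0,-0.3,0,0,0],[0,0,-0.4,0,0,0],[0,0,-0.46,0,0,0],[0,0,-0.5,0,0,0],[0,0,-0.5,0,0,0]]]'
```

```text
t: 37.98
eef_pos: [0.563, 0.0687, 0.4304]
ee_rot: [3.141, -0.001, -2.076]
force: [-0.3, 0.4, -0.2]
width: 0.0399
t: 38.98
eef_pos: [0.5632, 0.0697, 0.3314]
ee_rot: [-3.141, 0.0, -2.86]
force: [0.8, -0.4, 1.0]
width: 0.04
t: 39.85
eef_pos: [0.5628, 0.0698, 0.2308]
ee_rot: [-3.141, -0.0, -2.86]
force: [0.1, 0.1, 0.1]
width: 0.0403
```

```bash
python3 -m inch '[[[0,0,0,0,0,0],[0,0,0,0,0,0],[0,0,0,0,0,0],[0,0,0,0,0,0],[0,0,0,0,0,0]]]' 0 60
python3 -m inch '[[[0.01,0.003,0,0,0,0],[0.02,0.006,0,0,0,0],[0.03,0.009,0,0,0,0],[0.038,0.011,0,0,0,0],[0.046,0.013,0,0,0,0],[0.05,0.015,0,0,0,0],[0.05,0.015,0,0,0,0]]]'
```

```text
t: 40.48
eef_pos: [0.5625, 0.0708, 0.2312]
ee_rot: [3.14, 0.001, -2.86]
force: [-4.4, 7.2, 3.8]
width: 0.0117
t: 41.35
eef_pos: [0.5716, 0.0734, 0.2312]
ee_rot: [3.14, -0.001, -2.861]
force: [-8.2, 6.1, 7.6]
width: 0.0115
```

```bash
python3 -m inch '[[[0.005,0.0015,0,0,0,0],[0.01,0.003,0,0,0,0],[0.012,0.0035,0,0,0,0],[0.012,0.0035,0,0,0,0]]]'
python3 -m inch '[[[0.005,0.0015,0,0,0,0],[0.01,0.003,0,0,0,0],[0.01,0.003,0,0,0,0]]]'
```

```text
t: 41.85
eef_pos: [0.5734, 0.0739, 0.2312]
ee_rot: [3.14, -0.003, -2.861]
force: [-12.4, 8.0, 10.1]
width: 0.012
t: 42.22
eef_pos: [0.5746, 0.0743, 0.2312]
ee_rot: [3.14, -0.005, -2.861]
force: [-17.6, 6.2, 15.0]
width: 0.0114
```

```bash
python3 -m inch '[[[0.005,0.0015,0,0,0,0],[0.01,0.003,0,0,0,0],[0.01,0.003,0,0,0,0]]]'
python3 -m inch '[[[0,0,0,0,0,0],[0,0,0,0,0,0],[0,0,0,0,0,0],[0,0,0,0,0,0]]]'
```

```text
t: 42.6
eef_pos: [0.5752, 0.0744, 0.2312]
ee_rot: [3.14, -0.009, -2.861]
force: [-24.6, 7.8, 21.2]
width: 0.0115
t: 43.1
eef_pos: [0.5752, 0.0744, 0.2312]
ee_rot: [3.14, -0.008, -2.861]
force: [-24.8, 6.6, 20.1]
width: 0.0117
```

```bash
python3 -m inch '[[[0,0,0,0,0,0],[0,0,0,0,0,0],[0,0,0,0,0,0]]]' 40
python3 -m inch '[[[0,0,0.25,0,0,0.03],[0,0,0.5,0,0,0.08],[0,0.1,0.75,0,0,0.14],[0.05,0.2,1,0,0,0.19],[0.088,0.29,1,0,0,0.25],[0.088,0.29,1,0,0,0.25]]]'
python3 -m inch '[[[0,0,0,0,0,0.055],[0,0,0,0,0,0.11],[0,0,0,0,0,0.165],[0,0,0,0,0,0.22],[0,0,0,0,0,0.25],[0,0,0,0,0,0.25]]]'
python3 - <<'E'
from h import *
np.save("c16.npy",arm.camera_params("wrist")["pose"])
im=arm.grab_frame("wrist"); crop(im,(140,0,380,250),3,"w16b.png")
im=arm.grab_frame("side"); cv2.imwrite("pics/s16f.png",im); crop(im,(350,210,500,310),5,"s16.png")
E
```

```text
t: 43.48
eef_pos: [0.5794, 0.0746, 0.2308]
ee_rot: [-3.142, 0.0, -2.861]
force: [0.2, 0.6, -0.1]
width: 0.0359
t: 44.22
eef_pos: [0.5971, 0.1334, 0.4308]
ee_rot: [-3.142, 0.001, -2.074]
force: [0.2, 0.7, -0.4]
width: 0.04
t: 44.98
eef_pos: [0.5966, 0.132, 0.43]
ee_rot: [3.14, -0.0, -1.294]
force: [-0.4, 0.3, 0.0]
width: 0.0402
```

View pics/w16b.png

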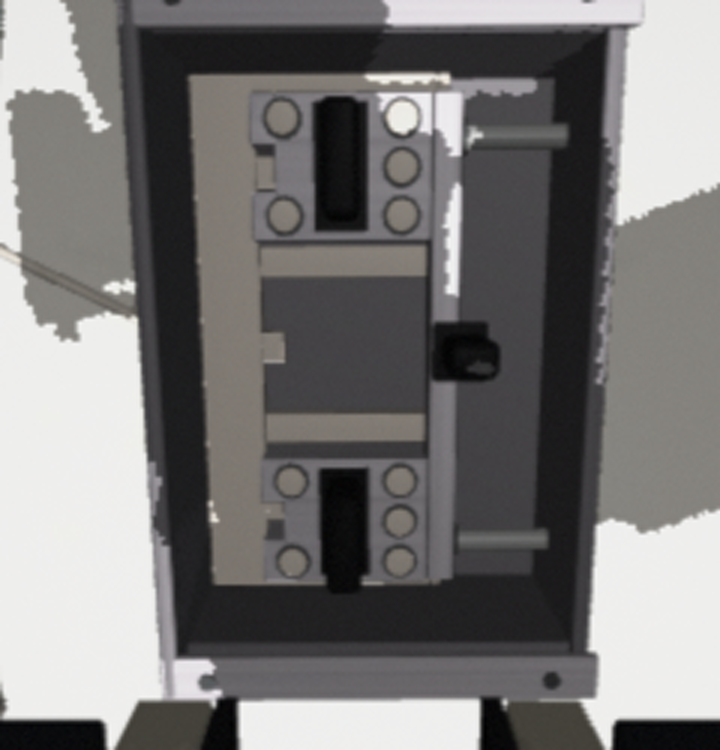

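View pics/s16.png

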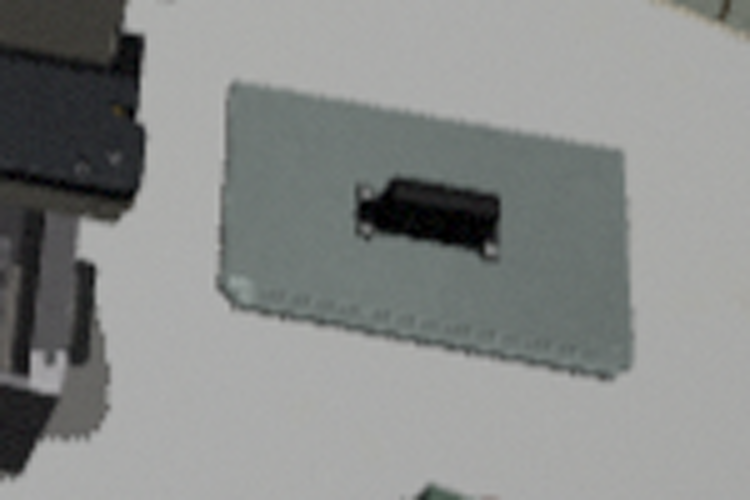

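Run:
```python
from h import *
p,f=cam("wrist"); p=dict(p); p["pose"]=np.load("c16.npy"); c=(p,f)
K=lambda u,v:(u/3+140-.4,v/3-.4)
def loc(P):
    d=P[:2]-[.6136,.0854]; a=.281; return np.round([(d[0]*np.cos(a)+d[1]*np.sin(a))*1e3,(-d[0]*np.sin(a)+d[1]*np.cos(a))*1e3],1)
print("fin",loc(ray("wrist",K(473,356),.082,c)),"bar face top",loc(ray("wrist",K(434,290),.046,c)),loc(ray("wrist",K(430,500),.046,c)))
print("block1 corners",[loc(ray("wrist",K(*q),.046,c)) for q in((263,460),(427,458),(268,580),(427,580))])
print("block3 corners",[loc(ray("wrist",K(*q),.046,c)) for q in((248,92),(434,92),(253,240),(432,240))])
```

```text
fin [-39.4  -1.4] bar face top [-29.4 -20.4] [-29.2  52.8]
block1 corners [array([30.7, 37.9]), array([-27.9,  37.4]), array([30.3, 82.8]), array([-28.6,  83.1])]
block3 corners [array([ 31.8, -82.4]), array([-28.3, -82.1]), array([ 31.7, -36.9]), array([-28.4, -36.6])]
```

```bash
python3 -m inch '[[[-0.15,0.2,0,0,0,0.003],[-0.35,0.42,0,0,0,0.003],[-0.55,0.64,0,0,0,0.003],[-0.74,0.86,0,0,0,0.003],[-0.84,0.985,-0.1,0,0,0.003],[-0.84,0.985,-0.3,0,0,0.003],[-0.84,0.985,-0.5,0,0,0.003],[-0.84,0.985,-0.5,0,0,0.003]]]' 50
python3 - <<'E'
from h import *
print(arm.get_state()["eef_pos"],arm.get_state()["ee_rot"])
im=arm.grab_frame("side"); crop(im,(330,130,510,310),4,"s17.png")
E
```

```text
t: 46.08
eef_pos: [0.428, 0.3288, 0.3283]
ee_rot: [3.137, -0.004, -1.283]
force: [0.7, 0.4, 0.4]
width: 0.05
[0.42797171 0.3287592  0.32827477] [ 3.13664462 -0.00371324 -1.28281341]
```

View pics/s17.png

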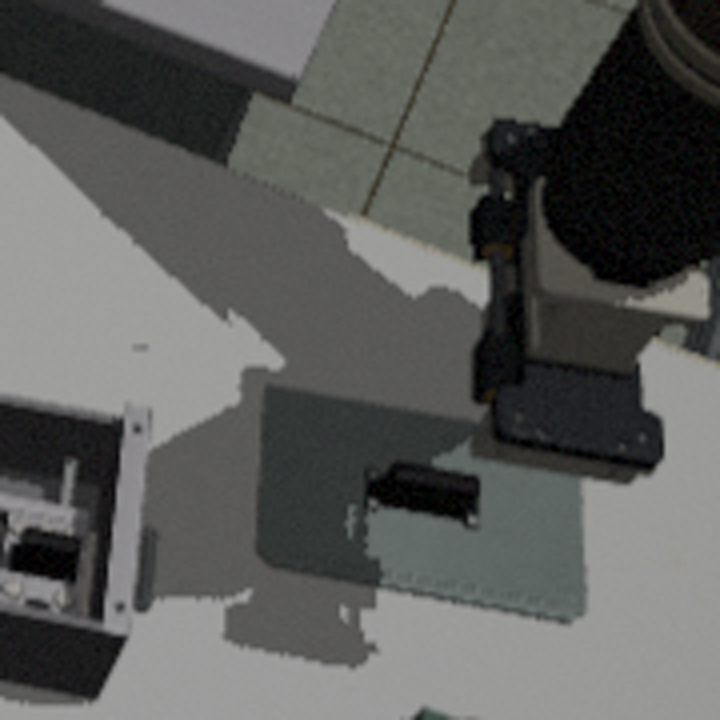

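```bash
python3 -m inch '[[[0,0,-0.15,0,0,0],[0,0,-0.3,0,0,0],[0,0,-0.45,0,0,0],[0,0,-0.58,0,0,0],[0,0,-0.65,0,0,0],[0,0,-0.69,0,0,0],[0,0,-0.69,0,0,0]]]'
python3 -m inch '[[[0,0,0,0,0,0],[0,0,0,0,0,0],[0,0,0,0,0,0],[0,0,0,0,0,0],[0,0,0,0,0,0],[0,0,0,0,0,0]]]' 0 50
```

```text
t: 47.0
eef_pos: [0.429, 0.3299, 0.1933]
ee_rot: [-3.141, 0.0, -1.281]
force: [0.0, 0.3, -0.0]
width: 0.0502
t: 47.75
eef_pos: [0.4288, 0.3297, 0.193]
ee_rot: [-3.141, 0.0, -1.28]
force: [-0.6, 0.2, 2.8]
width: 0.0139
```

```bash
python3 -m inch '[[[0,0,0.15,0,0,0],[0,0,0.35,0,0,0],[0,0,0.55,0,0,0],[0,0,0.7,0,0,0],[0,-0.15,0.7,0,0,-0.001],[0.02,-0.4,0.7,0,0,-0.001],[0.024,-0.6,0.7,0,0,-0.001],[0.024,-0.6,0.7,0,0,-0.001]]]'
python3 -m inch '[[[0.01,-0.2,0,0,0,0],[0.02,-0.4,0,0,0,0],[0.02,-0.6,0,0,0,0],[0.025,-0.8,0,0,0,0],[0.025,-0.874,0,0,0,0],[0.025,-0.874,0,0,0,0],[0.025,-0.874,0,0,0,0],[0.025,-0.874,0,0,0,0]]]'
```

```text
t: 48.75
eef_pos: [0.4325, 0.2062, 0.3317]
ee_rot: [3.139, -0.001, -1.287]
force: [1.2, 0.3, -2.4]
width: 0.0136
t: 49.75
eef_pos: [0.4386, 0.0356, 0.3327]
ee_rot: [3.141, 0.0, -1.283]
force: [0.7, 0.0, -1.8]
width: 0.0135
```

```bash
python3 -m inch '[[[0,0,-0.1,0,0,0],[0.001,-0.003,-0.2,0,0,0],[0.001,-0.003,-0.236,0,0,0],[0.001,-0.003,-0.236,0,0,0],[0.001,-0.003,-0.236,0,0,0]]]'
python3 - <<'E'
from h import *
np.save("c18.npy",arm.camera_params("wrist")["pose"]); print(arm.get_state()["eef_pos"])
im=arm.grab_frame("wrist"); cv2.imwrite("pics/w18.png",im)
im=arm.grab_frame("side"); crop(im,(240,140,390,310),4,"s18.png")
im=arm.grab_frame("scene"); crop(im,(120,80,280,220),5,"c18.png")
E
```

```text
t: 50.38
eef_pos: [0.4391, 0.0346, 0.2863]
ee_rot: [-3.141, 0.0, -1.283]
force: [0.1, -0.1, -1.8]
width: 0.0139
[0.43910025 0.03457243 0.28631348]
```

View pics/w18.png

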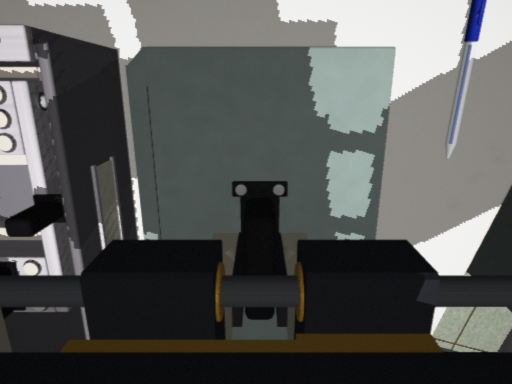

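View pics/s18.png

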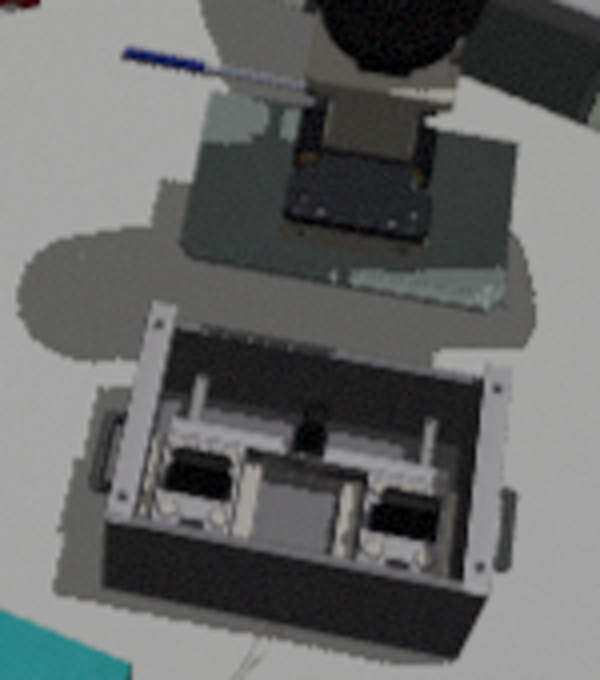

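View pics/c18.png

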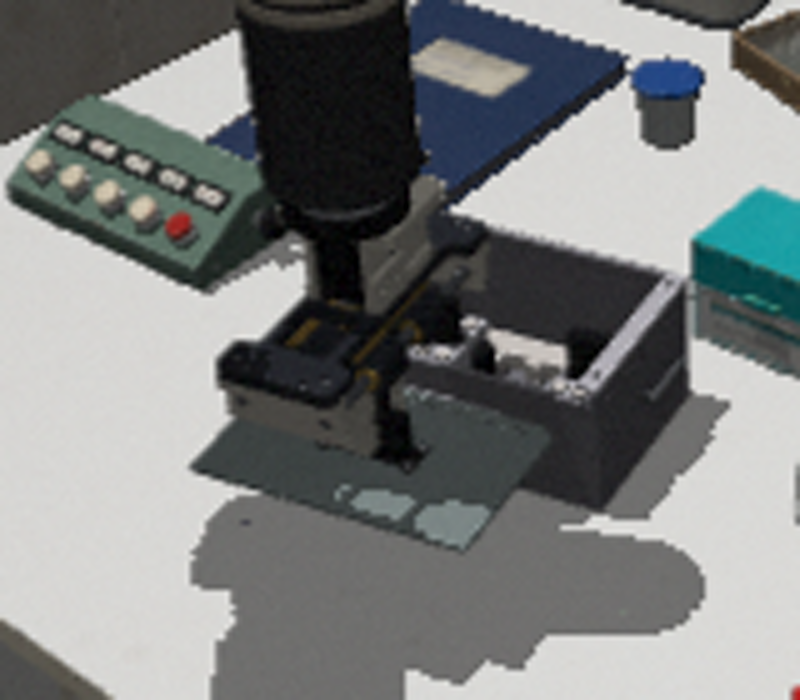

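```bash
python3 -m inch '[[[0.07,0.02,-0.003,0,0,0],[0.14,0.041,-0.003,0,0,0],[0.19,0.055,-0.003,0,0,0],[0.24,0.07,-0.003,0,0,0],[0.288,0.084,-0.003,0,0,0],[0.288,0.084,-0.003,0,0,0]]]'
```

```text
t: 51.28
eef_pos: [0.497, 0.0512, 0.2849]
ee_rot: [3.141, -0.0, -1.284]
force: [-0.2, -0.5, -2.5]
width: 0.0137
```

```bash
python3 -m inch '[[[0.08,0.0235,0.001,0,0,0],[0.16,0.047,0.001,0,0,0],[0.24,0.07,0.001,0,0,0],[0.32,0.094,0.001,0,0,0],[0.4,0.117,0.001,0,0,0],[0.46,0.135,0.001,0,0,0],[0.485,0.142,0.001,0,0,0],[0.485,0.142,0.001,0,0,0]]]'
```

```text
t: 52.28
eef_pos: [0.5934, 0.0794, 0.285]
ee_rot: [3.141, 0.0, -1.284]
force: [0.3, -0.3, -3.2]
width: 0.0135
```

```bash
python3 -m inch '[[[0.02,0.006,0,0,0,0],[0.04,0.012,0,0,0,0],[0.054,0.016,0,0,0,0],[0.054,0.016,0,0,0,0]]]'
python3 - <<'E'
from h import *
im=arm.grab_frame("scene"); crop(im,(150,90,290,200),5,"c19.png")
im=arm.grab_frame("side"); crop(im,(240,160,390,310),4,"s19.png")
E
```

```text
t: 52.78
eef_pos: [0.6043, 0.0827, 0.2853]
ee_rot: [-3.141, 0.0, -1.284]
force: [0.5, 0.3, -3.0]
width: 0.0135
```

View pics/c19.png

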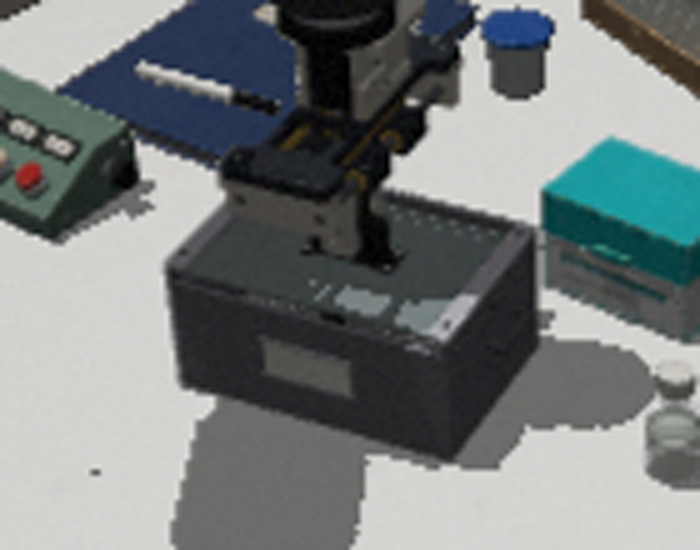

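View pics/s19.png

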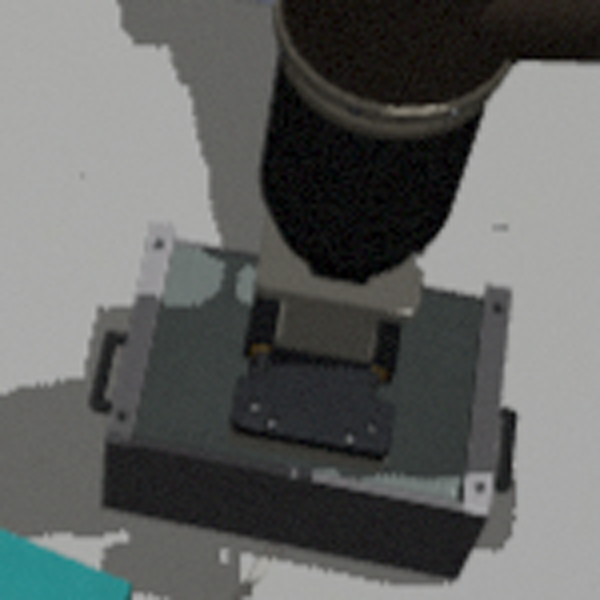

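Home in x. I lower the lid 6 mm behind the lip.

```bash
python3 -m inch '[[[0,0,-0.01,0,0,0],[0,0,-0.02,0,0,0],[0,0,-0.03,0,0,0],[0,0,-0.033,0,0,0],[0,0,-0.033,0,0,0]]]'
```

```text
t: 53.5
eef_pos: [0.6041, 0.0826, 0.2791]
ee_rot: [-3.142, -0.0, -1.284]
force: [-3.0, -0.6, 4.2]
width: 0.0135
```

```bash
python3 -m inch '[[[0,0,0,0,0,0],[0,0,0,0,0,0],[0,0,0,0,0,0],[0,0,0,0,0,0]]]' 45
python3 -m inch '[[[0,0,0.1,0,0,0],[0,0,0.3,0,0,0],[0,0,0.6,0,0,0],[-0.05,0.12,0.8,0,0,0],[-0.1,0.24,0.85,0,0,0],[-0.12,0.34,0.87,0,0,0],[-0.12,0.34,0.87,0,0,0]]]'
python3 - <<'E'
from fit import *
P0=arm.camera_params("wrist"); np.save("c20.npy",P0["pose"])
im=arm.grab_frame("wrist"); crop(im,(140,0,380,250),3,"w20b.png")
im=arm.grab_frame("scene"); crop(im,(175,115,270,185),8,"c20.png")
im=arm.grab_frame("side"); cv2.imwrite("pics/s20.png",im)
E
```

```text
t: 54.0
eef_pos: [0.6042, 0.0826, 0.2786]
ee_rot: [3.142, -0.0, -1.284]
force: [-0.6, -0.8, -0.5]
width: 0.044
t: 54.88
eef_pos: [0.5799, 0.1519, 0.4522]
ee_rot: [3.141, 0.0, -1.282]
force: [-1.0, 0.4, -0.3]
width: 0.0451
```

View pics/w20b.png

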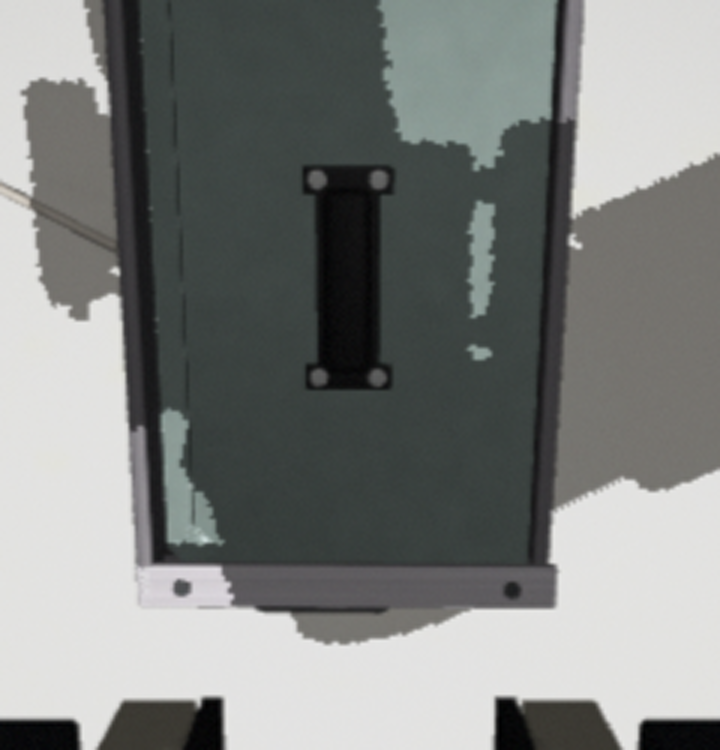

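View pics/c20.png

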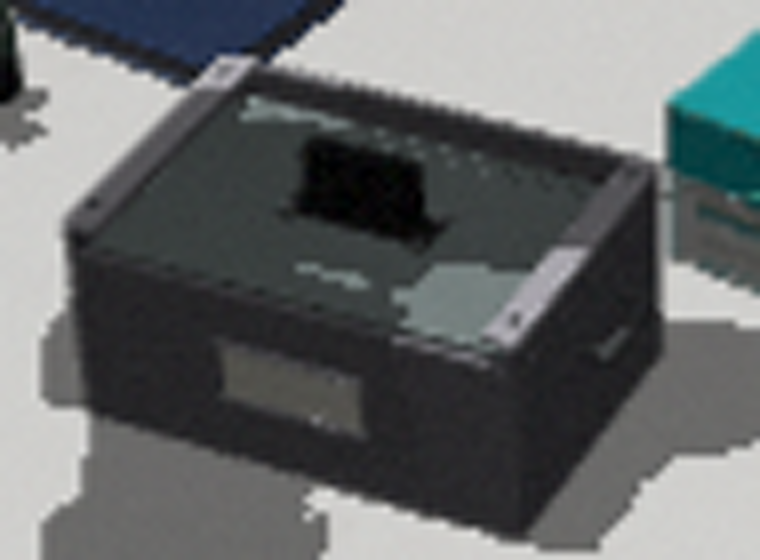

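View pics/s20.png

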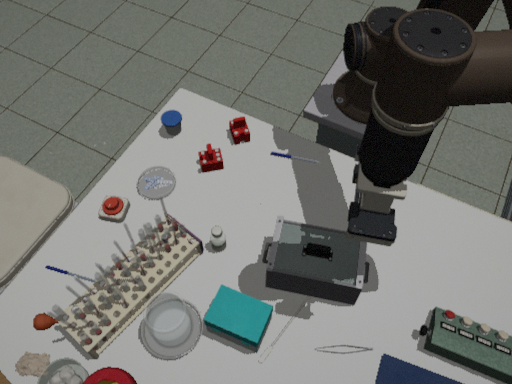

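```bash
python3 -c "
from station import arm
print(arm.job_done())"
```

```text
the job is handed in; nothing more can be done
None
```

The carrier is packed and I handed the job in at about 55 s of the 208 s allowed.

- **Lid and bar:** I raised the lid over the lip, drew it out and set it down left of the carrier. I then pulled the clamp bar back to its stop.
- **Blocks:** Only two silver blocks were on the bench, and I left the two red look-alikes alone. One silver block was knocked about 5 cm while the arm was elsewhere, so I measured its place again before gripping it. The two blocks went into pockets 1 and 3, and both dropped to the floor without jamming. Estimated height of their undersides was 8.1 mm in the carrier; the pocket floor is at 8 mm.
- **Clamp:** I pushed the bar until it stopped against the blocks, with about 25 N on the wrist. The pictures put its travel at about 11 to 12 mm, with both blocks against the far side of their pockets.
- **Lid back:** It slid in without resistance and lowered behind the lip until it rested on the ledges.

In the last pictures the lid looks the same, relative to the rails, as it did closed at the start. The bystanders look unmoved and the gripper is clear. No check failed, but I judged the final placing by eye and gripper readings and got no verdict from the hand-in.

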